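# Float check of a planer feed roller on its rocker stand

## Robot

A 6-joint arm with a two-finger parallel gripper is mounted at the origin on the work surface. World frame = base frame: x ahead of the robot, y to its left, z up, the work surface at z = 0. Lengths are in m, angles in rad, forces in N, time in s.
With the tool pointing down it reaches from about 0.3 to 0.75 m from the base axis. Payload 8.5 kg.
Tool frame: the origin (TCP) lies midway between the tips of the shut fingers; the grasp point (between the pads) lies hold_point_z behind it (hold_point_z is the distance from the TCP to the grasp point, in m); z points along the fingers, y is the line along which they close (so a half turn about z gives the same grasp; the last joint's range is limited). The gripper opens to 85 mm and grips with 20 to 120 N. Pads are 22 mm wide; open, the fingers measure 114 mm over their backs; the gripper's body (76 mm by 85 mm) begins 54 mm behind the grasp point. The pads swing forward as they close: fully open they stand 13 mm farther back than shut.
Start: joints at [-1.509, 0.381, 1.297, -0, 1.464, -0.215], TCP at [0.15, -0.529, 0.231] pointing down, gripper open.
Joint ranges: [-3.11, 3.11], [-0.89, 2.33], [0.22, 2.48], [-1.42, 4.56], [0.17, 2.85], [-2.88, 2.88]. Speed limits (rad/s): [2.39, 2.39, 3.14, 3.14, 3.14, 3.14].

## Interface

Orientations are given as a 3x3 rotation matrix whose columns are the frame's x, y, z axes.
In Python, from cell import * gives the robot as it stands. The module is installed in compiled form; this text tells all that it offers.
- The arm moves only by the tool drive_tool, never from a script. Its arguments are lists of equal length, an entry for each row: "offset": the shift along the tool's x, y, z in m, a list of three; "turn": the turn, a rotation vector about the tool's x, y, z in rad, a list of three; "claw": the closure, from 0 (fully open) to 1 (shut). A call has exactly 5 rows; each row shifts and turns the commanded pose from where the row before left it, along the tool's axes as they then stand; what a row does not reach is not made up. A row lasts 1/8 s, in which the tool goes at most 62.5 mm and 10.7 degrees, less where a joint would pass 70% of its speed; a pose out of reach is approached as far as the arm can. A call with a gripper value outside its range is refused whole. The fingers move at their own pace and stop on an object; the grip force is fixed at half the most. Time passes only in rows, so rows that do not move let the fingers close, or fill a call up. It gives the time, the measured TCP pose, the force, the opening and the grip force at its end, in the units of the state.
- get_state(): the state, without advancing time (a new reading comes with each control period).
- read_camera(name): name is "side" or "top" or "wrist"; returns the picture (400x640x3 uint8, blue, green, red); there is no depth.
- camera_params(name): a dict with "mtx" (3x3 intrinsics, pixels), "k1" (the pictures are not rectified: a ray, as slopes to the right and down, at radius r is drawn at 1 + k1 r^2 times it, then the intrinsics apply), "R" (3x3) and "t" (3): a world point X has camera coordinates R X + t. Camera axes: x right, y down, z forward; pixel columns grow to the right and rows downward; lengths in m; the calibration is good to about 2 mm. A picture is of the moment at which its call begins: read the wrist's pose just before it. camera_params takes no time and is no camera call; for the wrist camera it gives the pose at the moment of the call.
- hand_in(): hands the job in; it is judged then, once.
Trained networks look in the newest picture that a camera, given by its name, has taken for a name from the list of things; names that differ only in an ending like _2 or _b are one class to them, and where a whole thing is asked for, a point or a joint stands for the part that bears it (a point fixed in the world has none). Each returns a list of dicts, best first, with "conf" (0 to 1); they miss things now and then, are a little off and sometimes report something else, mostly with a low value. They report only what shows in the picture. A call takes as long as a camera call.
- look_for(camera, target): "bbox" ([left, top, width, height] in pixels, round what is visible of it).
- cut_out(camera, target): "mask" (400x640 bool, what is visible of it) and "bbox" ([left, top, width, height] in pixels, round what is visible of it).
The state is a dict: "time_s": time; "joints": joint angles; "dq": joint speeds; "effort": joint torques, N m; "tcp_pos": TCP position; "tcp_rot": TCP orientation; "ft_force": force on the tool from outside, world axes, zero at the start; "torque": the same for the moment, N m; "opening": finger opening in m; "finger_force": force on a finger pad.
Only numpy, scipy, OpenCV 4.12 (cv2) and the standard library are available. Lean on these libraries where they do the work, as an engineer would, in place of code of your own. Each camera call takes 0.05 s, during which the arm holds its last target. There are 200 camera calls.

## Task

Do the float check of the feed roller: working only by the T-handle of the spring lever, raise the rocker from its rest until the steel pointer stands level with the black index clip, and keep it floating there for at least 5 seconds. Then let the rocker down gently onto the rest it started from, roller end down, and let go of the handle; never let the rocker swing hard into a stop, do not touch the beam, roller or discs or shift the clip, and leave the other things on the bench alone.

Things in the scene. Friction and masses are not known exactly. Their poses are not given: they have to be found in the camera images.
- stand: fixed test stand: dark steel base plate 130 (x) x 560 (y) x 16, yellow pedestal with the pivot. Origin at the centre of the plate's underside, on the table. z up; y runs along the rocker beam towards the roller end; x is parallel to the pivot axis, which lies 120 above the origin. Its place and yaw change.
- beam (a joint): tilt of the rocker, rad: 0 level, positive when the roller end (+y of the stand) is up and the pointer end down. Stops at -0.22 (rest, the start) and +0.22. Top-heavy, on ball bearings: with the lever held still it still tips onto a stop. Nominal inertia 0.069 kg m2; gravity torque +1.04 N m x sin(tilt), away from level; damping 0.02 N m s/rad, friction 0.002 N m.
- lever (a joint): angle of the spring lever relative to the beam, rad, same axis and sign as beam (lever from vertical = beam + lever); 0 relaxed, square to the beam. Range +-0.8. It drives the rocker only through this spring: torque on the rocker = 0.90 N m/rad x this value + 0.03 N m s/rad x its rate. Mass 0.08 kg; let go, it springs back to about 0.
- handle (a point): centre of the lever's black T-handle, a level round bar of diameter 28, length 70, parallel to the stand's x, 160 from the pivot along the lever (a 10 mm rod). With the lever at angle a from vertical it is at stand y = -160 sin(a), z = 120 + 160 cos(a): moving it towards the discs (-y of the stand) raises the roller end.
- roller: black rubber feed roller (diameter 44, length 100, nominally 1.0 kg) on the rocker beam, axis parallel to the pivot, 170 from it towards the stand's +y and 55 above it when level; turns freely. Origin at its centre. Not to be touched, nor the yellow beam (30 x 400 x 16, top 18 above the pivot).
- discs: stack of four steel discs (diameter 66, height 60, nominally 1.0 kg) on the other end of the beam, 170 from the pivot towards -y, top 78 above the pivot when level; origin at the centre of its underside. The true masses of roller and discs are up to 4 percent off: an unknown constant imbalance of up to 0.14 N m either way. Not to be touched.
- pointer (a point): tip of the steel pointer rod (diameter 8) at the disc end of the beam, 250 from the pivot towards -y and 10 above it when level; it rises as the roller end sinks.
- index_mark (a point): centre of the black index clip (60 x 14 x 14) on the upright aluminium scale post at the disc end of the stand; its height is the reading to be set.
- index (a joint): height of the index clip, m: 0 at the pointer's height when the rocker is level, positive up; somewhere within -0.022 to 0.022. The pointer is level with it when 0.25 x sin(beam) is about -index. Leave it as it is.
- collar: loose steel shaft collar, ring of outer diameter 44, height 20, lying on the stand's base plate; origin at the centre of its underside. Bystander.
- screwdriver: screwdriver, 140 long, lying on the base plate beside the roller end of the pedestal; origin at its middle. Bystander.
- mug: white mug, diameter 80, height 95, right of the stand; origin under its centre. Bystander.
- horse: white model horse, about 140 long and 145 high, left of the stand; origin on the table under its middle. Bystander.

How it is judged:
On the way, in this order (a step that is already met when the one before it is completed fails the run):
1. the pointer stands level with the index clip within 13 mm for 5 s without a break (z of pointer in the frame of index_mark between -0.013 and 0.013 m), for 5 s.
2. the rocker is back on its rest, roller end down (value of joint beam below -0.2 rad), for 0.3 s.
At the end, for the whole second after the job is handed in: rocker at rest on the stop where it began (beam below -0.20 rad, slower than 0.05 rad/s), lever let go and relaxed (lever within 0.1 rad of 0), index clip within 8 mm of where it was (value of joint beam below -0.2 rad and velocity of joint beam between -0.05 and 0.05 rad/s and value of joint lever between -0.1 and 0.1 rad and velocity of joint lever between -0.1 and 0.1 rad/s and distance of index_mark from where it was at the start of the episode below 0.008 m); the robot touches nothing.
It fails at once if the rocker runs into a stop faster than 0.5 rad/s (dropped or slammed) ((value of joint beam above 0.18 rad and velocity of joint beam above 0.5 rad/s) or (value of joint beam below -0.18 rad and velocity of joint beam below -0.5 rad/s)).
It fails at once if the robot touches the beam, roller, discs or pointer with more than 1 N (contact force between any of the fingers, the arm and roller above 1 N or contact force between any of the fingers, the arm and discs above 1 N or contact force between any of the fingers, the arm and beam_c0 above 1 N or contact force between any of the fingers, the arm and beam_c1 above 1 N or contact force between any of the fingers, the arm and beam_c2 above 1 N or contact force between any of the fingers, the arm and beam_c3 above 1 N or contact force between any of the fingers, the arm and beam_c4 above 1 N or contact force between any of the fingers, the arm and beam_c5 above 1 N).
It fails at once if the index clip is moved by more than 8 mm (distance of index_mark from where it was at the start of the episode above 0.008 m).
It fails at once if a bystander is moved by more than 30 mm (distance of any of collar, screwdriver, mug, horse from where it was at the start of the episode above 0.03 m).
It also fails if it takes over 61 s, if anything falls off the work surface, if the arm or the gripper's body presses on something with over 40 N, if the wrist force passes 120 N, or if a joint passes its speed limit or range.

## Working session

There is one attempt and no reset: what is moved stays moved. The work goes in short steps, Python scripts to look and compute and a tool call to move; the robot and the scene stay as the last step left them, time stands still between calls to the robot, and variables do not carry over. Pictures are saved under pics/ and viewed, at most 10 in all, crops included, and the job is handed in when it is done.

Besides the shell and the picture viewer there is one more tool, called as name(argument=value, ...) on one line, values as JSON. drive_tool: Moves the arm, as the interface text tells. Its arguments: {"type":"object","properties":{"offset":{"type":"array"},"turn":{"type":"array"},"claw":{"type":"array"}},"required":["offset","turn","claw"]}

```bash
mkdir -p pics; python3 - <<'E'
from cell import *
import cv2,numpy as np
s=get_state();print({k:np.round(v,3).tolist() for k,v in s.items()})
ims=[]
for c in("side","top"):
    im=read_camera(c);cv2.imwrite(f"pics/{c}0.png",im)
    p=camera_params(c);print(c,p)
    for t in["handle","stand","roller","discs","pointer","index_mark"]:
        print(t,[(np.round(d["bbox"]).tolist(),round(d["conf"],2)) for d in look_for(c,t)[:2]])
E
ls
```

```text
{'time_s': 0.0, 'joints': [-1.509, 0.381, 1.298, -0.0, 1.464, -0.215], 'dq': [0.001, 0.0, -0.001, -0.001, -0.0, -0.001], 'effort': [-0.003, -44.846, -23.128, -0.0, 0.005, -0.0], 'tcp_pos': [0.15, -0.529, 0.231], 'tcp_rot': [[0.962, 0.273, -0.0], [0.273, -0.962, 0.001], [0.0, -0.001, -1.0]], 'ft_force': [-0.225, -0.514, 0.067], 'torque': [0.032, 0.037, -0.018], 'finger_force': 0.0, 'opening': 0.085}
side {'mtx': array([[469.63955437,   0.        , 313.54908899],
       [  0.        , 469.63955437, 195.50977639],
       [  0.        ,   0.        ,   1.        ]]), 'k1': 0.0001331114226068837, 'R': array([[-0.79702125, -0.60394936,  0.00151362],
       [-0.43963043,  0.57845044, -0.68711002],
       [ 0.4141041 , -0.54830672, -0.72655181]]), 't': array([0.46870788, 0.35952786, 1.26882803])}
handle [([290.0, 178.0, 21.0, 32.0], 0.75)]
stand [([255.0, 136.0, 92.0, 181.0], 0.9)]
roller [([267.0, 245.0, 38.0, 23.0], 0.56), ([287.0, 178.0, 26.0, 32.0], 0.47)]
discs [([309.0, 142.0, 24.0, 32.0], 0.69)]
pointer [([264.0, 145.0, 71.0, 127.0], 0.79)]
index_mark [([262.0, 142.0, 71.0, 130.0], 0.33)]
top {'mtx': array([[389.26867414,   0.        , 319.33779621],
       [  0.        , 389.26867414, 197.35409517],
       [  0.        ,   0.        ,   1.        ]]), 'k1': 0.008594573877038663, 'R': array([[-0.02564641, -0.99957574, -0.0138055 ],
       [-0.9910462 ,  0.02723288, -0.13071264],
       [ 0.13103315,  0.01032958, -0.99132417]]), 't': array([0.01881251, 0.61421526, 1.19459636])}
handle [([278.0, 191.0, 29.0, 29.0], 0.8)]
stand [([219.0, 159.0, 181.0, 99.0], 0.67)]
roller [([236.0, 209.0, 28.0, 38.0], 0.76)]
discs [([343.0, 170.0, 26.0, 23.0], 0.97)]
pointer [([234.0, 168.0, 146.0, 79.0], 0.95)]
index_mark [([237.0, 172.0, 147.0, 78.0], 0.67)]
pics
```

```bash
python3 - <<'E'
import cv2,numpy as np
a=cv2.imread("pics/side0.png")[115:340,180:430];b=cv2.imread("pics/top0.png")[130:280,200:420]
a=cv2.resize(a,None,fx=2.6,fy=2.6,interpolation=2);b=cv2.resize(b,None,fx=3.5,fy=3.5,interpolation=2)
cv2.imwrite("pics/a.png",a);cv2.imwrite("pics/b.png",b)
E
```

```text
(no output)
```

View pics/a.png

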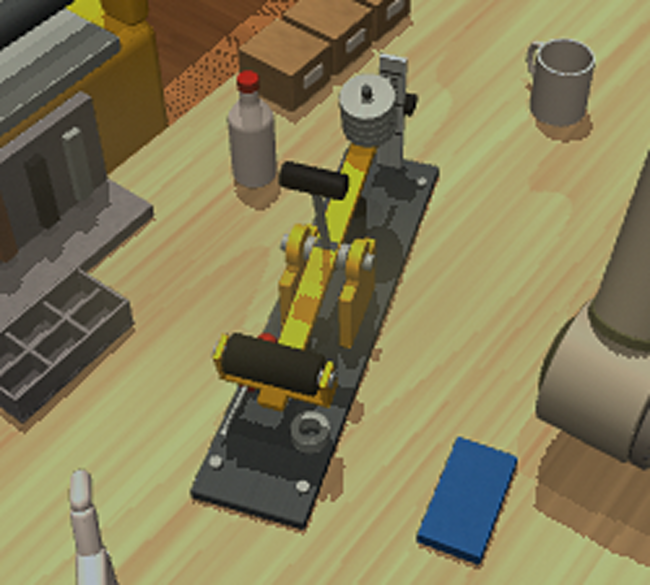

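View pics/b.png

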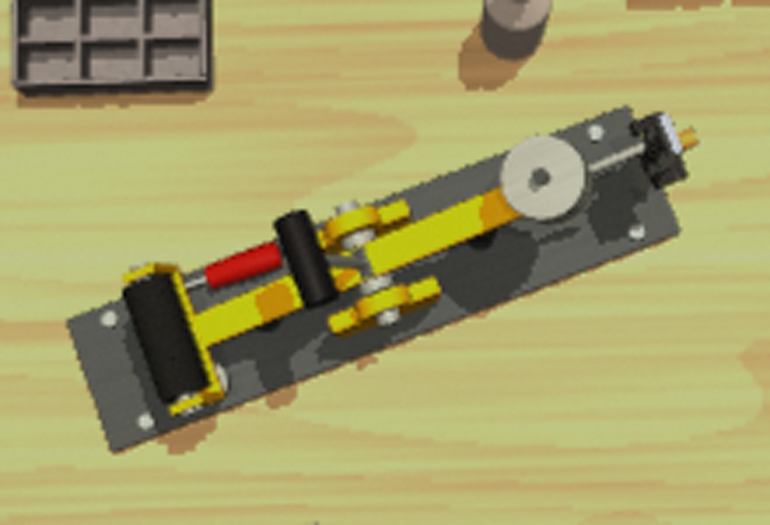

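Side view: stand runs from the disc/scale-post end (upper right, clip about (338,155) full-image px) to the roller end (lower left); the T-handle is at about (301,184). Top view: plate corners at (219,221), (232,259), (394,197), (380,161), handle centre at (287,204).

```bash
cat >h.py <<'E'
import numpy as np,cv2
from scipy.optimize import least_squares
def proj(p,X):
    c=np.atleast_2d(X)@p["R"].T+p["t"]; s=c[:,:2]/c[:,2:]; s=s*(1+p["k1"]*(s**2).sum(1,keepdims=True))
    return s@p["mtx"][:2,:2].T+p["mtx"][:2,2]
def world(q,P):  # stand -> world, q=(x,y,yaw)
    c,s=np.cos(q[2]),np.sin(q[2]); return np.atleast_2d(P)@np.array([[c,-s,0],[s,c,0],[0,0,1]]).T+[q[0],q[1],0]
def onb(b,y,z,x=0): # beam point at tilt b -> stand
    return np.array([x,y*np.cos(b)-z*np.sin(b),.12+y*np.sin(b)+z*np.cos(b)])
E
python3 - <<'E'
import cell
from cell import *
from h import *
print([k for k in dir(cell) if 'hold' in k.lower()], getattr(cell,'hold_point_z',None))
pt,ps=camera_params("top"),camera_params("side")
P=np.array([[-65,280,16],[65,280,16],[65,-280,16],[-65,-280,16]])/1e3
# top: far-left(219,221) etc; which x sign: stand x = y rotated -90
t=np.array([[219.4,221.4],[232,259.4],[394.3,196.6],[380,160.6]]); ht=np.array([287.3,203.4])
s=np.array([[253.8,304.2],[297.3,316.9],[348.5,179.6]]); hs=np.array([300.8,184.2])
def f(q,sg):
    Q=P*[sg,1,1]; W=world(q,Q); h=world(q,onb(q[3],0,.16))
    return np.r_[(proj(pt,W)-t).ravel(),(proj(ps,W[:3])-s).ravel(),(proj(pt,h)-ht).ravel(),(proj(ps,h)-hs).ravel()]
for sg in(1,-1):
    r=least_squares(f,[.45,0,.4,-.22],args=(sg,)); print(sg,np.round(r.x,4),r.cost,np.round(r.fun,1))
    if sg==1 and r.cost<200 or sg==-1 and r.cost<200: q=r.x
np.save("q.npy",q)
h=world(q,onb(q[3],0,.16))[0]; print("handle",h,"ptr",world(q,onb(-.22,-.25,.01)),"ydir",-np.sin(q[2]),np.cos(q[2]))
for n,z in(("ptr -.22",onb(-.22,-.25,.01)),("ptr0",onb(0,-.25,.01)),("roller",onb(-.22,.17,.055)),("discs",onb(-.22,-.17,.048))): print(n,proj(pt,world(q,z)),proj(ps,world(q,z)))
im=read_camera("wrist");cv2.imwrite("pics/w0.png",im);p=camera_params("wrist");print(p["R"],p["t"],-p["R"].T@p["t"],p["mtx"])
print(get_state()["tcp_pos"])
E
```

```text
['hold_point_z'] 0.0187
1 [ 0.5692  0.0382  0.2665 -0.2757] 5715.267651455531 [ 10.8  36.1 -12.3 -41.   -8.9 -27.8  17.9  46.2  40.6  11.5 -45.7 -16.9
 -24.8  -8.3   1.    4.8   3.8   1. ]
-1 [ 0.5807  0.0454  0.3426 -0.2491] 4.560914983318051 [-1.4  0.2 -0.6  0.4  0.3 -0.  -0.7 -0.7 -0.7 -0.8  0.1 -0.8  0.7 -1.3
  0.   1.   0.4 -0.3]
handle [0.56742611 0.08254033 0.27506154] ptr [[ 0.66190458 -0.18235244  0.18431638]] ydir -0.335938728831784 0.9418838412834595
ptr -.22 [[383.80027564 172.21021728]] [[329.59798436 144.59517629]]
ptr0 [[383.61227144 174.79929904]] [[329.85691911 155.6267899 ]]
roller [[247.19201409 226.96948499]] [[285.82833101 254.6930385 ]]
discs [[355.83979122 181.98290732]] [[321.90650175 157.21387153]]
[[ 2.74788709e-01 -9.61504592e-01 -2.91318382e-04]
 [-9.15005171e-01 -2.61592682e-01  3.07139718e-01]
 [-2.95392456e-01 -8.41319686e-02 -9.51664389e-01]] [-0.54998971 -0.0407615   0.38038636] [ 0.22619724 -0.50747789  0.37435941] [[307.48269029   0.         320.1099815 ]
 [  0.         307.48269029 197.54157416]
 [  0.           0.           1.        ]]
[ 0.15028999 -0.52905647  0.23132423]
```

```bash
python3 - <<'E'
from cell import *
from h import *
q=np.load("q.npy")
s=get_state();R=np.array(s["tcp_rot"]);p=np.array(s["tcp_pos"])
for d in(.12,0):
    t=world(q,onb(-.235,0,.1413+d))[0]; print(t, "tool offset now",R.T@(t-p))
for n in("mug","horse"):
    for c in("top","side"):print(n,c,[(d["bbox"],d["conf"]) for d in look_for(c,n)[:1]])
E
```

```text
[0.56023812 0.10269358 0.374118  ] tool offset now [ 0.5669787  -0.49568096 -0.14279771]
[0.56962464 0.07637625 0.25741628] tool offset now [ 0.56881725 -0.46780023 -0.02609602]
mug top [([452.3, 189.3, 32.7, 36.7], 0.82)]
mug side [([379.4, 131.7, 30.2, 33.8], 0.94)]
horse top [([149.9, 206.0, 37.5, 40.0], 0.63)]
horse side [([209.6, 297.4, 17.3, 74.9], 0.8)]
```

View pics/top0.png

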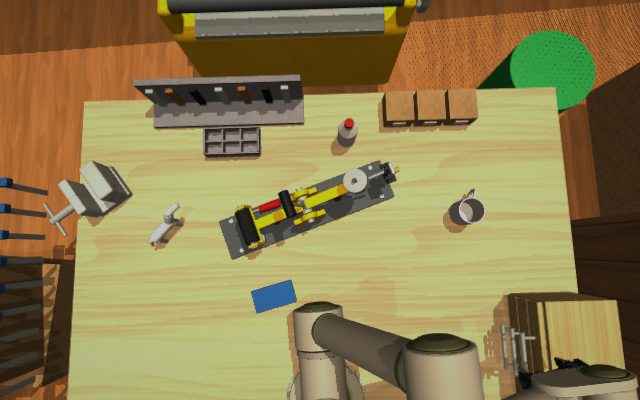

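The top view confirms the mug at (465,208) and the horse at (165,225), both clear of the path; arm parked at lower right. Lift, then travel.

drive_tool(offset=[[0,0,-0.048],[0,0,-0.048],[0,0,-0.047],[0.0405,-0.0354,0],[0.0405,-0.0354,0]], turn=[[0,0,0],[0,0,0],[0,0,0],[0,0,0],[0,0,0]], claw=[0,0,0,0,0])

```text
time_s: 1.58
tcp_pos: [0.2093, -0.4379, 0.3744]
tcp_rot: [[0.962, 0.272, 0.0], [0.272, -0.962, -0.001], [0.0, 0.001, -1.0]]
ft_force: [1.3, -1.0, -0.3]
opening: 0.0853
finger_force: 0.0
```

drive_tool(offset=[[0.0405,-0.0354,0],[0.0405,-0.0354,0],[0.0405,-0.0354,0],[0.0405,-0.0354,0],[0.0405,-0.0354,0]], turn=[[0,0,0],[0,0,0],[0,0,0],[0,0,0],[0,0,0]], claw=[0,0,0,0,0])

```text
time_s: 2.2
tcp_pos: [0.3559, -0.2116, 0.3745]
tcp_rot: [[0.962, 0.273, 0.0], [0.273, -0.962, -0.0], [0.0, 0.0, -1.0]]
ft_force: [0.7, -0.3, -0.5]
opening: 0.0852
finger_force: 0.0
```

drive_tool(offset=[[0.0405,-0.0354,0],[0.0405,-0.0354,0],[0.0405,-0.0354,0],[0.0405,-0.0354,0],[0.0405,-0.0354,0]], turn=[[0,0,0],[0,0,0],[0,0,0],[0,0,0],[0,0,0]], claw=[0,0,0,0,0])

```text
time_s: 2.82
tcp_pos: [0.5024, 0.0141, 0.3744]
tcp_rot: [[0.962, 0.273, 0.0], [0.273, -0.962, -0.0], [0.0, 0.0, -1.0]]
ft_force: [-0.1, -0.3, 0.9]
opening: 0.0854
finger_force: 0.0
```

drive_tool(offset=[[0.0405,-0.0354,0],[0.0405,-0.0354,0],[0,0,0],[0,0,0],[0,0,0]], turn=[[0,0,0],[0,0,-0.066],[-0.12,0,0],[-0.115,0,0],[0,0,0]], claw=[0,0,0,0,0])

```text
time_s: 3.45
tcp_pos: [0.5598, 0.104, 0.3742]
tcp_rot: [[0.941, 0.329, 0.078], [0.338, -0.915, -0.218], [-0.0, 0.232, -0.973]]
ft_force: [-0.8, 0.6, 0.3]
opening: 0.0855
finger_force: 0.0
```

```bash
python3 - <<'E'
from cell import *
from h import *
q=np.load("q.npy")
p=camera_params("wrist"); im=read_camera("wrist");cv2.imwrite("pics/w1.png",im)
for t in["handle","roller","discs","pointer","index_mark"]:
    print(t,[(np.round(d["bbox"]).tolist(),round(d["conf"],2)) for d in look_for("wrist",t)[:2]])
for n,P in dict(hL=onb(-.235,0,.16,.035),hR=onb(-.235,0,.16,-.035),ptr=onb(-.22,-.25,.01),ptr0=onb(0,-.25,.01),rol1=onb(-.22,.17,.055,.05),rol2=onb(-.22,.17,.055,-.05),disctop=onb(-.22,-.17,.078),disctop0=onb(0,-.17,.078)).items(): print(n,np.round(proj(p,world(q,P))[0],1))
E
```

```text
handle [([302.0, 153.0, 35.0, 85.0], 0.97)]
roller [([146.0, 111.0, 54.0, 113.0], 0.62)]
discs [([426.0, 138.0, 81.0, 62.0], 0.88)]
pointer [([144.0, 108.0, 372.0, 131.0], 0.93)]
index_mark [([487.0, 133.0, 20.0, 8.0], 0.6)]
hL [321.9 156.1]
hR [321.4 235.9]
ptr [510.8 162.7]
ptr0 [486.1 155.3]
rol1 [168.9 125.7]
rol2 [180.9 210.4]
disctop [476.7 174.7]
disctop0 [471.2 167.2]
```

View pics/w1.png

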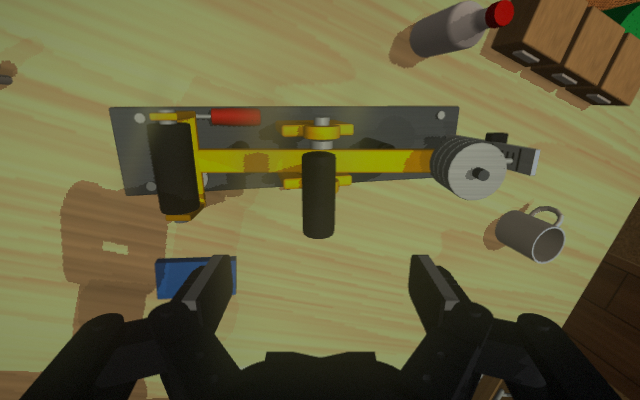

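Wrist view: handle bar centred at (319,196) (predicted (321,196)), roller at (173,168), discs at (470,168), clip end at (497,137), post at (520,160). Descend over the handle.

drive_tool(offset=[[0,0,0.035],[0,0,0.035],[0,0,0.03],[0,0,0.02],[0,0,0]], turn=[[0,0,0],[0,0,0],[0,0,0],[0,0,0],[0,0,0]], claw=[0,0,0,0,0])

```text
time_s: 4.38
tcp_pos: [0.5694, 0.0756, 0.2565]
tcp_rot: [[0.942, 0.326, 0.075], [0.335, -0.917, -0.219], [-0.003, 0.231, -0.973]]
ft_force: [0.5, 0.1, -0.4]
opening: 0.0857
finger_force: 0.0
```

```bash
python3 - <<'E'
from cell import *
from h import *
q=np.load("q.npy")
s=get_state();print(s["tcp_pos"],s["time_s"])
p=camera_params("wrist"); im=read_camera("wrist");cv2.imwrite("pics/w2.png",im)
for t in["handle","roller","discs","index_mark"]:
    print(t,[(np.round(d["bbox"]).tolist(),round(d["conf"],2)) for d in look_for("wrist",t)[:2]])
for n,P in dict(hL=onb(-.22,0,.16,.035),hR=onb(-.22,0,.16,-.035),ptr=onb(-.22,-.25,.01),ptr0=onb(0,-.25,.01),rol1=onb(-.22,.17,.055,.05),rol2=onb(-.22,.17,.055,-.05),disctop=onb(-.22,-.17,.078),disctop0=onb(0,-.17,.078),
 c0=[.03,-.26,.13],cu=[.03,-.26,.15],cd=[.03,-.26,.11]).items(): print(n,np.round(proj(p,world(q,P))[0],1))
E
```

```text
[0.56935155 0.07560741 0.25647159] 4.375
handle [([281.0, 174.0, 64.0, 177.0], 0.63)]
roller [([52.0, 115.0, 94.0, 165.0], 0.72)]
discs [([472.0, 152.0, 128.0, 97.0], 0.64)]
index_mark [([543.0, 143.0, 26.0, 14.0], 0.61)]
hL [324.4 206. ]
hR [323.7 338.8]
ptr [584.7 186.5]
ptr0 [540.7 172.9]
rol1 [ 88.8 139.4]
rol2 [116.5 260.5]
disctop [555.1 212.5]
disctop0 [536.2 196.1]
c0 [554.1 145.6]
cu [572.1 148.4]
cd [538. 143.]
```

View pics/w2.png

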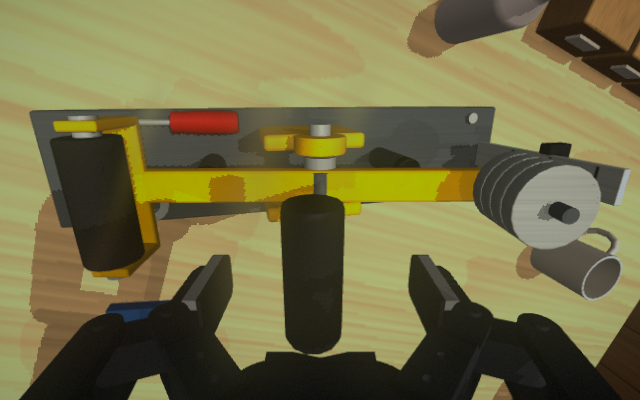

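Wrist view close up: handle bar between the fingers at u≈312 (slightly toward the roller, lever drooping), roller (100,200), disc top (555,205), clip end (556,150). Close.

drive_tool(offset=[[0,-0.003,0],[0,0,0],[0,0,0],[0,0,0],[0,0,0]], turn=[[-0.02,0,0],[0,0,0],[0,0,0],[0,0,0],[0,0,0]], claw=[0.3,0.6,0.8,1,1])

```text
time_s: 5.25
tcp_pos: [0.5688, 0.0791, 0.2573]
tcp_rot: [[0.942, 0.325, 0.085], [0.336, -0.911, -0.237], [0.001, 0.252, -0.968]]
ft_force: [-0.9, 0.9, 3.3]
opening: 0.0266
finger_force: 59.0
```

```bash
cat >>h.py <<'E'
th=np.linspace(0,2*np.pi,40,endpoint=False)
ROL=[(x,.17+.022*np.cos(t),.055+.022*np.sin(t)) for x in(-.05,.05) for t in th]
DIS=[(.033*np.cos(t),-.17+.033*np.sin(t),z) for z in(.018,.078) for t in th]
def hullc(p,q,b,pts):
    m=np.zeros((400,640),np.uint8); u=proj(p,world(q,np.array([onb(b,y,z,x) for x,y,z in pts]))).astype(np.float32)
    h=cv2.convexHull(u); M=cv2.moments(h); return np.array([M["m10"]/M["m00"],M["m01"]/M["m00"]])
def measure(q,bias=(0,0),cam="wrist",keep=None):
    from cell import get_state,camera_params,read_camera,cut_out
    s=get_state(); p=camera_params(cam); im=read_camera(cam); out=[]
    if keep: cv2.imwrite(keep,im)
    for n,pts,bi in(("roller",ROL,bias[0]),("discs",DIS,bias[1])):
        pred=hullc(p,q,-.1,pts); ds=[d for d in cut_out(cam,n) if d["conf"]>.2]
        if not ds: out.append(np.nan);continue
        def c(d):
            M=cv2.moments(d["mask"].astype(np.uint8),True); return np.array([M["m10"],M["m01"]])/M["m00"]
        cs=min((c(d) for d in ds),key=lambda v:np.linalg.norm(v-pred))
        r=least_squares(lambda b:hullc(p,q,b[0],pts)-cs,[-.1],diff_step=1e-3)
        out.append(r.x[0]-bi); 
    R=np.array(s["tcp_rot"]); v=R.T; yd=np.array([-np.sin(q[2]),np.cos(q[2]),0])
    tcp=np.array(s["tcp_pos"])-[q[0],q[1],.12]; a_t=np.arcsin(R[:,2]@yd); hp=tcp-.0187*R[:,2]; a_p=np.arctan2(-hp@yd,hp[2])
    return s["time_s"],a_t,a_p,np.array(out),s,np.hypot(hp@yd,hp[2])
E
python3 - <<'E'
from cell import *
from h import *
q=np.load("q.npy")
p=camera_params("wrist")
print("opening",get_state()["opening"])
for i in range(2): t,a1,a2,o,s,r=measure(q,keep="pics/w3.png"); print(t,a1,a2,o,r)
print("side",measure(q,cam="side")[3])
print([(np.round(d["bbox"]).tolist(),round(d["conf"],2)) for d in look_for("wrist","index_mark")[:2]])
ps,pt=camera_params("side"),camera_params("top")
for y in(-.25,-.26,-.27):
  for h in(-.02,0,.02):
    P=world(q,[[.03,y,.13+h],[-.03,y,.13+h]]);print(y,h,"w",np.round(proj(p,P)[0],1),"side+-",np.round(proj(ps,P),1).tolist(),"top",np.round(proj(pt,P),1).tolist())
im=cv2.imread("pics/w3.png")[110:230,460:640];im2=cv2.imread("pics/side0.png")[130:190,300:360];im3=cv2.imread("pics/top0.png")[150:190,365:405]
cv2.imwrite("pics/c3.png",np.hstack([cv2.resize(im,(450,300)),cv2.resize(im2,(300,300),interpolation=0),]))
E
```

```text
opening 0.026591923113453805
5.25 -0.25498514078740625 -0.25493230122884053 [-0.23959241 -0.19224355] 0.16053948736678997
5.4 -0.2550725839168685 -0.2549701354176544 [-0.23847615 -0.19545067] 0.16054506553313336
side [-0.21992392         nan]
[([535.0, 145.0, 29.0, 12.0], 0.6)]
-0.25 -0.02 w [525.8 143.7] side+- [[321.1, 158.3], [338.4, 162.0]] top [[378.8, 166.9], [386.4, 185.2]]
-0.25 0 w [541.4 146.2] side+- [[321.2, 153.8], [338.6, 157.5]] top [[379.8, 165.5], [387.5, 184.1]]
-0.25 0.02 w [558.7 149. ] side+- [[321.3, 149.2], [338.8, 152.9]] top [[380.7, 164.1], [388.6, 183.0]]
-0.26 -0.02 w [532.5 143.4] side+- [[322.0, 156.4], [339.2, 160.0]] top [[381.9, 165.7], [389.5, 184.0]]
-0.26 0 w [548.4 145.9] side+- [[322.1, 151.9], [339.4, 155.5]] top [[382.9, 164.3], [390.6, 182.9]]
-0.26 0.02 w [566.  148.6] side+- [[322.1, 147.3], [339.7, 151.0]] top [[383.9, 162.8], [391.8, 181.8]]
-0.27 -0.02 w [539.2 143.2] side+- [[322.8, 154.5], [339.9, 158.1]] top [[385.0, 164.6], [392.6, 182.8]]
-0.27 0 w [555.3 145.6] side+- [[322.9, 150.0], [340.2, 153.6]] top [[386.0, 163.1], [393.8, 181.7]]
-0.27 0.02 w [573.1 148.3] side+- [[323.0, 145.4], [340.5, 149.1]] top [[387.1, 161.6], [395.0, 180.5]]
```

View pics/c3.png

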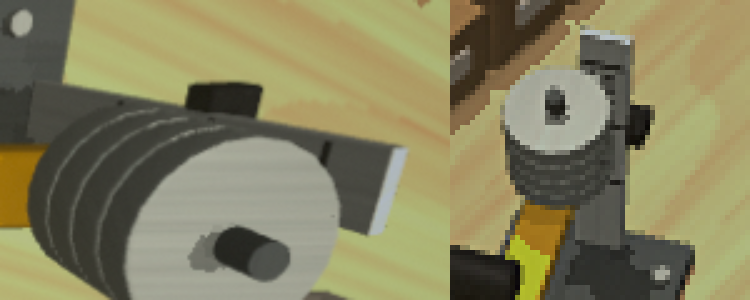

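Crop: in the wrist view the clip end spans (535–565,143–157); in the side view it is centred at (338,155). Both match a clip at stand y≈-0.26 and height ≈0, so the target tilt is about 0. Handle gripped (59 N). Next, lift the lever towards the earliest possible departure.

drive_tool(offset=[[0,0.0035,0],[0,0.0035,0],[0,0.0035,0],[0,0.0035,0],[0,0.0035,0]], turn=[[0.025,0,0],[0.025,0,0],[0.025,0,0],[0.025,0,0],[0.025,0,0]], claw=[1,1,1,1,1])

```text
time_s: 6.38
tcp_pos: [0.5746, 0.0626, 0.2606]
tcp_rot: [[0.942, 0.333, 0.043], [0.336, -0.934, -0.121], [0.0, 0.128, -0.992]]
ft_force: [-0.4, 1.6, 4.9]
opening: 0.0262
finger_force: 59.2
```

```bash
cat >step.py <<'E'
import sys,json,os
from h import *
from scipy.optimize import minimize
q=np.load("q.npy"); BI=(-.019,.026)
L=json.load(open("log.json")) if os.path.exists("log.json") else dict(knots=[[5.0,-.255],[5.5,-.255]],obs=[])
# usage: step.py target dth1..5 (rows of the last call)
bt=float(sys.argv[1]); rows=[float(x) for x in sys.argv[2:7]]
t,a1,a2,o,s,r=measure(q,BI)
a0=L["knots"][-1][1]
if rows:
    L["knots"].append([t-.625,a0]); c=np.cumsum(rows)
    scale=(a2-a0-c[-1]) # measured end correction
    for i in range(5): L["knots"].append([t-.625+.125*(i+1),a0+c[i]+scale*(i+1)/5])
b=np.nansum(o*[.75,.25])/np.sum(np.isfinite(o)*[.75,.25]); L["obs"].append([t,b]); json.dump(L,open("log.json","w"))
K=np.array(L["knots"]); O=np.array(L["obs"]); dt=.0125; LAG=.03
def sim(d,T,A,b=-.22,v=0.,stops=True):
    B=[];V=[];ad=np.gradient(A,dt)
    for a,w in zip(A,ad):
        acc=(.9*(a-b)+.03*(w-v)+1.04*np.sin(b)+d-.02*v-.002*np.tanh(v/.003))/.069
        v+=acc*dt; b+=v*dt
        if b<-.22: b,v=-.22,max(v,0)
        if b>.22: b,v=.22,min(v,0)
        B.append(b);V.append(v)
    return np.array(B),np.array(V)
T=np.arange(5.,t+dt,dt); A=np.interp(T-LAG,K[:,0],K[:,1])
f=lambda x:np.r_[(np.interp(O[:,0],T,sim(x,T,A)[0])-O[:,1])/.006,x/.1]
ds=np.linspace(-.14,.14,57); cs=np.array([np.sum(f(x)**2) for x in ds]); i=cs.argmin()
from scipy.optimize import minimize_scalar
d=minimize_scalar(lambda x:np.sum(f(x)**2),bounds=(ds[i]-.005,ds[i]+.005),method="bounded").x
B,V=sim(d,T,A); from_=ds[cs<cs[i]+4]
print(f"t={t:.2f} a_t={a1:.3f} a={a2:.3f} r={r:.4f} rol/disc={np.round(o,3)} b={b:.3f} open={s['opening']:.4f} | fit d={d:.4f} [{from_.min():.3f},{from_.max():.3f}] b={B[-1]:.3f} v={V[-1]:.3f} resid={np.round(O[-4:,1]-np.interp(O[-4:,0],T,B),3)}")
if "plan" in sys.argv:
    bn=.6*B[-1]+.4*b; vn=V[-1]; N=15; h=int(.125/dt); pre=int(.1/dt)
    def A_of(u): return np.r_[np.full(pre,a2),np.interp(np.arange(1,N*h+1)/h,np.arange(N+1),a2+np.r_[0,np.cumsum(u)])]
    def cost(u):
        b_,v_=sim(d,None,A_of(u),bn,vn); k=pre+h*np.arange(1,N+1)-1
        aeq=-(d+1.04*np.sin(bt))/.9+bt
        return 1*np.sum((b_[k]-bt)**2)+.15*np.sum(v_[k]**2)+6*((b_[-1]-bt)**2+v_[-1]**2)+1.5*np.sum(u**2)+ 20*np.sum(np.maximum(abs(v_[k])-.35,0)**2)
    u=minimize(cost,np.zeros(N),method="SLSQP",bounds=[(-.06,.06)]*N,options=dict(maxiter=60)).x
    ur=np.round(u*500)/500; b_,v_=sim(d,None,A_of(ur),bn,vn); k=pre+h*np.arange(1,N+1)-1
    print("rows",np.round(ur[:5],3).tolist(),"y",np.round(.1418*ur[:5],4).tolist()); print("b",np.round(b_[k],3)[[0,2,4,6,9,14]],"v",np.round(v_[k],2)[[2,4,9,14]])
E
python3 step.py 0 .025 .025 .025 .025 .025
```

```text
t=6.38 a_t=-0.129 a=-0.129 r=0.1605 rol/disc=[-0.207 -0.215] b=-0.209 open=0.0262 | fit d=-0.0000 [-0.140,0.140] b=-0.220 v=0.000 resid=[0.011]
```

drive_tool(offset=[[0,0.0011,0],[0,0.0011,0],[0,0.0011,0],[0,0.0011,0],[0,0.0011,0]], turn=[[0.008,0,0],[0.008,0,0],[0.008,0,0],[0.008,0,0],[0.008,0,0]], claw=[1,1,1,1,1])

```text
time_s: 7.15
tcp_pos: [0.5764, 0.0575, 0.2612]
tcp_rot: [[0.942, 0.335, 0.03], [0.336, -0.938, -0.084], [0.0, 0.089, -0.996]]
ft_force: [-0.6, 0.6, 5.8]
opening: 0.0265
finger_force: 59.2
```

```bash
python3 step.py 0 .008 .008 .008 .008 .008
```

```text
t=7.15 a_t=-0.089 a=-0.091 r=0.1605 rol/disc=[-0.206 -0.209] b=-0.207 open=0.0265 | fit d=0.1369 [-0.110,0.140] b=-0.206 v=0.081 resid=[0.011 0.   ]
```

drive_tool(offset=[[0,0.0011,0],[0,0.0011,0],[0,0.0011,0],[0,0.0011,0],[0,0.0011,0]], turn=[[0.008,0,0],[0.008,0,0],[0.008,0,0],[0.008,0,0],[0.008,0,0]], claw=[1,1,1,1,1])

```text
time_s: 7.92
tcp_pos: [0.5782, 0.0524, 0.2616]
tcp_rot: [[0.942, 0.336, 0.017], [0.336, -0.941, -0.047], [0.0, 0.049, -0.999]]
ft_force: [-1.3, 0.3, 4.4]
opening: 0.0264
finger_force: 59.2
```

```bash
sed -i 's/BI=(-.019,.026)/BI=(-.005,.036)/' step.py; python3 -c "
import json;L=json.load(open('log.json'))
for o in L['obs']:o[1]=-.22
json.dump(L,open('log.json','w'))"; python3 step.py 0 .008 .008 .008 .008 .008
```

```text
t=7.92 a_t=-0.049 a=-0.052 r=0.1605 rol/disc=[-0.22  -0.217] b=-0.219 open=0.0264 | fit d=-0.0000 [-0.140,0.100] b=-0.220 v=0.000 resid=[0.    0.    0.001]
```

drive_tool(offset=[[0,0.0011,0],[0,0.0011,0],[0,0.0011,0],[0,0.0011,0],[0,0.0011,0]], turn=[[0.008,0,0],[0.008,0,0],[0.008,0,0],[0.008,0,0],[0.008,0,0]], claw=[1,1,1,1,1])

```text
time_s: 8.7
tcp_pos: [0.5801, 0.0472, 0.2617]
tcp_rot: [[0.942, 0.336, 0.003], [0.336, -0.942, -0.009], [0.0, 0.01, -1.0]]
ft_force: [-0.6, 0.3, 4.8]
opening: 0.0261
finger_force: 59.2
```

```bash
python3 step.py 0 .008 .008 .008 .008 .008
```

```text
t=8.70 a_t=-0.010 a=-0.013 r=0.1604 rol/disc=[-0.164 -0.162] b=-0.163 open=0.0261 | fit d=0.0825 [0.080,0.085] b=-0.163 v=0.204 resid=[0.    0.    0.001 0.   ]
```

```bash
sed -i 's/pre=int(.1\/dt)/pre=int(.18\/dt)/; s/^bt=float.*/bt=float(sys.argv[1]); rows=[float(x) for x in sys.argv[2:] if x not in("plan","dry")]/' step.py
sed -i 's/^t,a1,a2,o,s,r=measure(q,BI)/if "dry" in sys.argv: t,b=L["obs"].pop(); a1=a2=L["knots"][-1][1]; o=np.array([b,b]); s=dict(opening=0); r=0\nelse: t,a1,a2,o,s,r=measure(q,BI)/' step.py
python3 step.py 0 dry plan; python3 -c "
from cell import *
print(get_state()['time_s'])"
```

```text
t=8.70 a_t=-0.013 a=-0.013 r=0.0000 rol/disc=[-0.163 -0.163] b=-0.163 open=0.0000 | fit d=0.0825 [0.080,0.085] b=-0.163 v=0.204 resid=[0.    0.    0.001 0.   ]
rows [-0.06, -0.042, -0.008, 0.008, 0.01] y [-0.0085, -0.006, -0.0011, 0.0011, 0.0014]
b [-0.082 -0.028 -0.008 -0.002  0.001  0.001] v [0.14 0.04 0.   0.  ]
8.85
```

drive_tool(offset=[[0,-0.0085,0],[0,-0.006,0],[0,-0.0011,0],[0,0.0011,0],[0,0.0014,0]], turn=[[-0.06,0,0],[-0.042,0,0],[-0.008,0,0],[0.008,0,0],[0.01,0,0]], claw=[1,1,1,1,1])

```text
time_s: 9.48
tcp_pos: [0.5757, 0.0594, 0.261]
tcp_rot: [[0.942, 0.334, 0.033], [0.336, -0.937, -0.095], [-0.0, 0.1, -0.995]]
ft_force: [0.2, 0.3, 0.2]
opening: 0.0265
finger_force: 59.2
```

```bash
python3 step.py 0 plan -.06 -.042 -.008 .008 .01
```

```text
t=9.47 a_t=-0.100 a=-0.104 r=0.1605 rol/disc=[-0.025 -0.036] b=-0.028 open=0.0265 | fit d=0.0814 [0.080,0.080] b=-0.027 v=0.026 resid=[ 0.     0.001  0.006 -0.001]
rows [0.03, 0.006, -0.006, -0.006, -0.006] y [0.0043, 0.0009, -0.0009, -0.0009, -0.0009]
b [-0.028 -0.023 -0.012 -0.004 -0.    -0.002] v [ 0.04  0.04  0.   -0.01]
```

drive_tool(offset=[[0,0.0043,0],[0,0.0009,0],[0,-0.0009,0],[0,-0.0009,0],[0,-0.0009,0]], turn=[[0.03,0,0],[0.006,0,0],[-0.006,0,0],[-0.006,0,0],[-0.006,0,0]], claw=[1,1,1,1,1])

```text
time_s: 10.25
tcp_pos: [0.5763, 0.0575, 0.2613]
tcp_rot: [[0.942, 0.335, 0.028], [0.336, -0.938, -0.08], [-0.001, 0.085, -0.996]]
ft_force: [3.1, -1.5, -5.3]
opening: 0.0264
finger_force: 59.2
```

```bash
python3 step.py 0 plan .03 .006 -.006 -.006 -.006; python3 - <<'E'
from cell import *
import cv2,numpy as np
w=read_camera("wrist");t=cv2.imread("pics/top0.png")
cv2.imwrite("pics/d.png",np.hstack([cv2.resize(w[90:240,440:640],(400,300)),cv2.resize(t[155:195,360:410],(375,300),interpolation=0)]))
E
```

```text
t=10.25 a_t=-0.085 a=-0.090 r=0.1606 rol/disc=[0.005 0.053] b=0.017 open=0.0264 | fit d=0.0820 [0.080,0.080] b=0.012 v=0.058 resid=[ 0.001  0.003 -0.013  0.006]
rows [-0.026, -0.002, 0.008, 0.01, 0.006] y [-0.0037, -0.0003, 0.0011, 0.0014, 0.0009]
b [ 0.028  0.024  0.014  0.006 -0.001 -0.007] v [-0.04 -0.04 -0.01 -0.01]
```

View pics/d.png

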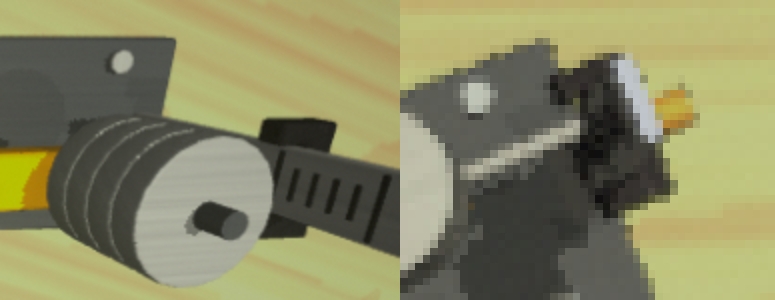

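Crop: in the wrist view both clip ends show beside the post (~(588,158) and (582,208) full px); in the top view the clip centre is ≈(388,173), which puts the index at about 0 to −5 mm.

drive_tool(offset=[[0,-0.0037,0],[0,-0.0003,0],[0,0.0011,0],[0,0.0014,0],[0,0.0009,0]], turn=[[-0.026,0,0],[-0.002,0,0],[0.008,0,0],[0.01,0,0],[0.006,0,0]], claw=[1,1,1,1,1])

```text
time_s: 11.08
tcp_pos: [0.5762, 0.0579, 0.2614]
tcp_rot: [[0.942, 0.335, 0.029], [0.336, -0.938, -0.082], [-0.0, 0.087, -0.996]]
ft_force: [4.2, -2.6, -11.0]
opening: 0.0258
finger_force: 59.6
```

```bash
sed -i 's/\[.75,.25\]/[.85,.15]/g' step.py; cat >>h.py <<'E'
E
sed -i 's/^    s=get_state(); p=camera_params(cam); im=read_camera(cam); out=\[\]/&\n    if cam=="wrist": cv2.imwrite("pics\/last.png",im); np.save("last.npy",p,allow_pickle=True)/' h.py
python3 step.py 0.006 plan -.026 -.002 .008 .01 .006
```

```text
t=11.07 a_t=-0.087 a=-0.093 r=0.1607 rol/disc=[0.15  0.182] b=0.155 open=0.0258 | fit d=0.0828 [0.085,0.085] b=0.135 v=0.084 resid=[-0.002 -0.03  -0.041  0.019]
rows [-0.06, -0.06, 0.02, 0.044, 0.038] y [-0.0085, -0.0085, 0.0028, 0.0062, 0.0054]
b [0.172 0.154 0.097 0.052 0.024 0.018] v [-0.19 -0.22 -0.04  0.  ]
```

```bash
python3 - <<'E'
s=open('step.py').read()
i=s.index("T=np.arange(5."); j=s.index('if "plan" in')
s=s[:i]+'''W=O[O[:,0]>max(8.6,t-4.2)] # window, free start
T=np.arange(W[0,0],t+dt,dt); A=np.interp(T-LAG,K[:,0],K[:,1])
w=np.linspace(2.,1.,len(W))*.006
def f(x):
    B,V=sim(x[0],T,A,x[1],x[2]); return np.r_[(np.interp(W[:,0],T,B)-W[:,1])/w,(x[0]-.085)/.03,(x[2]-.2*(W[0,0]<9))/.15]
x=min((least_squares(f,[d0,W[0,1],v0],diff_step=1e-3) for d0 in(.07,.1) for v0 in(0,.2)),key=lambda r:r.cost); cost_=x.cost; x=x.x; d=x[0]
B,V=sim(d,T,A,x[1],x[2])
print(f"t={t:.2f} a_t={a1:.3f} a={a2:.3f} r={r:.4f} rol/disc={np.round(o,3)} b={b:.3f} open={s['opening']:.4f} F={np.round(s.get('ft_force',0),1)} | fit d={d:.4f} v0={x[2]:.2f} b={B[-1]:.3f} v={V[-1]:.3f} cost={cost_:.1f} resid={np.round(W[-5:,1]-np.interp(W[-5:,0],T,B),3)}")
'''+s[j:]
open('step.py','w').write(s)
E
python3 step.py 0.006 dry plan; cat log.json
```

```text
t=11.07 a_t=-0.093 a=-0.093 r=0.0000 rol/disc=[0.155 0.155] b=0.155 open=0.0000 F=0 | fit d=0.0928 v0=0.08 b=0.153 v=0.180 cost=1.5 resid=[-0.001  0.011 -0.009  0.001]
rows [0.0, 0.0, 0.0, 0.0, 0.0] y [0.0, 0.0, 0.0, 0.0, 0.0]
b [0.22 0.22 0.22 0.22 0.22 0.22] v [0. 0. 0. 0.]
{"knots": [[5.0, -0.255], [5.5, -0.255], [5.75, -0.255], [5.875, -0.22980874077325417], [6.0, -0.20461748154650836], [6.125, -0.1794262223197625], [6.25, -0.15423496309301668], [6.375, -0.12904370386627084], [6.525, -0.12904370386627084], [6.65, -0.12135246100899406], [6.775, -0.11366121815171729], [6.9, -0.10596997529444052], [7.025, -0.09827873243716374], [7.15, -0.09058748957988697], [7.3, -0.09058748957988697], [7.425, -0.08283942690689938], [7.55, -0.07509136423391181], [7.675, -0.06734330156092426], [7.8, -0.05959523888793668], [7.925, -0.0518471762149491], [8.075, -0.0518471762149491], [8.2, -0.04412224639749455], [8.325, -0.03639731658003999], [8.45, -0.028672386762585433], [8.575, -0.020947456945130876], [8.7, -0.013222527127676319], [8.85, -0.013222527127676319], [8.975, -0.07301965002897277], [9.1, -0.11481677293026922], [9.225, -0.12261389583156568], [9.35, -0.11441101873286211], [9.475, -0.10420814163415855], [9.625, -0.10420814163415855], [9.75, -0.07504359503327672], [9.875, -0.0698790484323949], [10.0, -0.07671450183151304], [10.125, -0.0835499552306312], [10.25, -0.09038540862974938], [10.45, -0.09038540862974938], [10.575, -0.1160738382042619], [10.7, -0.11776226777877442], [10.825, -0.10945069735328695], [10.95, -0.09913912692779947], [11.075, -0.09282755650231198]], "obs": [[6.375, -0.22], [7.15, -0.22], [7.925, -0.21907106139340812], [8.7, -0.16325334174667847], [9.475, -0.02798953168638838], [10.25, 0.017084262632761887], [11.075, 0.15458076622565842]]}
```

```bash
python3 - <<'E'
s=open('step.py').read()
s=s.replace('''u=minimize(cost,np.zeros(N),method="SLSQP",bounds=[(-.06,.06)]*N,options=dict(maxiter=60)).x''','''u=min((minimize(cost,np.r_[g,g,-g/2,-g/2,np.zeros(N-4)],method="SLSQP",bounds=[(-.06,.06)]*N,options=dict(maxiter=80)) for g in(-.055,0,.04)),key=lambda r:r.fun).x''')
open('step.py','w').write(s)
E
python3 step.py 0.006 dry plan
```

```text
t=11.07 a_t=-0.093 a=-0.093 r=0.0000 rol/disc=[0.155 0.155] b=0.155 open=0.0000 F=0 | fit d=0.0928 v0=0.08 b=0.153 v=0.180 cost=1.5 resid=[-0.001  0.011 -0.009  0.001]
rows [-0.06, -0.06, -0.01, 0.042, 0.044] y [-0.0085, -0.0085, -0.0014, 0.006, 0.0062]
b [0.217 0.196 0.128 0.068 0.025 0.007] v [-0.21 -0.28 -0.06 -0.  ]
```

drive_tool(offset=[[0,-0.0085,0.0002],[0,-0.0085,0],[0,-0.0014,0],[0,0.006,0],[0,0.0062,0]], turn=[[-0.06,0,0],[-0.06,0,0],[-0.01,0,0],[0.042,0,0],[0.044,0,0]], claw=[1,1,1,1,1])

```text
time_s: 11.85
tcp_pos: [0.574, 0.064, 0.2607]
tcp_rot: [[0.942, 0.334, 0.042], [0.337, -0.934, -0.123], [-0.001, 0.13, -0.992]]
ft_force: [5.3, -2.8, -17.8]
opening: 0.0263
finger_force: 60.4
```

```bash
python3 step.py 0.006 plan -.06 -.06 -.01 .042 .044
```

```text
t=11.85 a_t=-0.130 a=-0.138 r=0.1608 rol/disc=[0.005 0.041] b=0.010 open=0.0263 F=[  5.3  -2.8 -17.8] | fit d=0.0832 v0=0.21 b=0.020 v=-0.414 cost=26.3 resid=[ 0.007 -0.023 -0.029  0.044 -0.01 ]
rows [0.06, 0.06, 0.06, 0.044, -0.05] y [0.0085, 0.0085, 0.0085, 0.0062, -0.0071]
b [-0.118 -0.195 -0.175 -0.101 -0.024  0.017] v [-0.15  0.25  0.13  0.03]
```

```bash
python3 - <<'E'
s=open('h.py').read()
s=s.replace('def measure(q,bias=(0,0),cam="wrist",keep=None):','def measure(q,bias=(0,0),cam="wrist",keep=None,only=None):')
s=s.replace('''        pred=hullc(p,q,-.1,pts);''','''        if only and n!=only: out.append(np.nan);continue
        pred=hullc(p,q,-.1,pts);''')
open('h.py','w').write(s)
s=open('step.py').read()
s=s.replace("else: t,a1,a2,o,s,r=measure(q,BI)","else: t,a1,a2,o,s,r=measure(q,BI,only='roller')")
s=s.replace('x not in("plan","dry")','x not in("plan","dry","one") and "=" not in x')
# second shot
s=s.replace('K=np.array(L["knots"])','''if "one" not in sys.argv and "dry" not in sys.argv:
    t,a1,a2,o,s,r=measure(q,BI,only="roller"); b=o[0]; L["obs"].append([t,b]); L["knots"].append([t,a2]); json.dump(L,open("log.json","w"))
opt=dict(x.split("=") for x in sys.argv if "=" in x); ws=float(opt.get("ws",t-3)); vp=float(opt.get("v",0)); vs=float(opt.get("vs",.3)); dp=float(opt.get("d",.085))
K=np.array(L["knots"])''')
s=s.replace("max(8.6,t-4.2)","ws").replace("(x[0]-.085)/.03,(x[2]-.2*(W[0,0]<9))/.15","(x[0]-dp)/.008,(x[2]-vp)/vs").replace("int(.18/dt)","int(.11/dt)")
s=s.replace("w=np.linspace(2.,1.,len(W))*.006","w=np.where(W[:,0]>t-.5,.004,.012)")
open('step.py','w').write(s)
E
python3 step.py 0.006 plan one ws=11.8 v=-.33 vs=.2
```

```text
t=12.00 a_t=-0.131 a=-0.135 r=0.1607 rol/disc=[-0.036    nan] b=-0.036 open=0.0263 F=[  5.4  -1.8 -14.9] | fit d=0.0851 v0=-0.28 b=-0.036 v=-0.336 cost=0.0 resid=[-0.  0.]
rows [0.06, 0.06, 0.06, 0.002, -0.05] y [0.0085, 0.0085, 0.0085, 0.0003, -0.0071]
b [-0.117 -0.171 -0.139 -0.076 -0.02   0.001] v [-0.05  0.24  0.09  0.  ]
```

drive_tool(offset=[[0,0.0085,0.0005],[0,0.0085,0.0005],[0,0.0072,0.0004],[0,0,0],[0,-0.0064,0.0001]], turn=[[0.06,0,0],[0.06,0,0],[0.051,0,0],[0,0,0],[-0.045,0,0]], claw=[1,1,1,1,1])

```text
time_s: 12.72
tcp_pos: [0.58, 0.0472, 0.262]
tcp_rot: [[0.942, 0.335, 0.002], [0.335, -0.942, -0.007], [-0.0, 0.007, -1.0]]
ft_force: [3.4, 0.3, -13.8]
opening: 0.0261
finger_force: 60.9
```

```bash
python3 step.py 0.006 plan .06 .06 .051 0 -.045 ws=11.8 v=-.28 vs=.1
```

```text
t=12.82 a_t=-0.008 a=-0.021 r=0.1607 rol/disc=[-0.19   nan] b=-0.190 open=0.0261 F=[  3.1  -0.5 -13.8] | fit d=0.0841 v0=-0.30 b=-0.190 v=0.155 cost=0.1 resid=[-0.001  0.003 -0.001  0.   ]
rows [-0.008, -0.03, -0.026, -0.016, -0.006] y [-0.0011, -0.0043, -0.0037, -0.0023, -0.0009]
b [-0.144 -0.083 -0.039 -0.019 -0.012 -0.017] v [ 0.22  0.13 -0.   -0.01]
```

drive_tool(offset=[[0,-0.0011,0.0002],[0,-0.0043,0.0003],[0,-0.0037,0.0002],[0,-0.0023,0.0002],[0,-0.0009,0.0002]], turn=[[-0.008,0,0],[-0.03,0,0],[-0.026,0,0],[-0.016,0,0],[-0.006,0,0]], claw=[1,1,1,1,1])

```text
time_s: 13.55
tcp_pos: [0.5759, 0.0589, 0.2612]
tcp_rot: [[0.942, 0.335, 0.032], [0.336, -0.938, -0.087], [0.001, 0.093, -0.996]]
ft_force: [0.6, -2.3, -4.9]
opening: 0.0263
finger_force: 61.8
```

```bash
python3 step.py 0.006 plan -.008 -.03 -.026 -.016 -.006 ws=11.8 v=-.28 vs=.1
```

```text
t=13.65 a_t=-0.093 a=-0.099 r=0.1606 rol/disc=[0.005   nan] b=0.005 open=0.0263 F=[ 0.7 -1.6 -4.2] | fit d=0.0850 v0=-0.31 b=0.005 v=0.174 cost=0.1 resid=[ 0.003 -0.001 -0.001 -0.     0.   ]
rows [-0.044, 0.0, 0.016, 0.016, 0.012] y [-0.0062, 0.0, 0.0023, 0.0023, 0.0017]
b [0.036 0.038 0.026 0.017 0.017 0.024] v [-0.04 -0.05  0.01  0.02]
```

drive_tool(offset=[[0,-0.0062,0.0002],[0,0,0.0001],[0,0.0023,0.0001],[0,0.0023,0],[0,0.0017,0]], turn=[[-0.044,0,0],[0,0,0],[0.016,0,0],[0.016,0,0],[0.012,0,0]], claw=[1,1,1,1,1])

```text
time_s: 14.38
tcp_pos: [0.5763, 0.058, 0.2611]
tcp_rot: [[0.942, 0.334, 0.032], [0.336, -0.938, -0.085], [0.001, 0.091, -0.996]]
ft_force: [-1.3, -1.7, 5.5]
opening: 0.0265
finger_force: 62.8
```

```bash
python3 step.py 0.006 plan -.044 0 .016 .016 .012 ws=11.8 v=-.28 vs=.1
```

```text
Traceback (most recent call last):
  File "step.py", line 34, in <module>
    x=min((least_squares(f,[d0,W[0,1],v0],diff_step=1e-3) for d0 in(.07,.1) for v0 in(0,.2)),key=lambda r:r.cost); cost_=x.cost; x=x.x; d=x[0]
  File "step.py", line 34, in <genexpr>
    x=min((least_squares(f,[d0,W[0,1],v0],diff_step=1e-3) for d0 in(.07,.1) for v0 in(0,.2)),key=lambda r:r.cost); cost_=x.cost; x=x.x; d=x[0]
           ~~~~~~~~~~~~~^^^^^^^^^^^^^^^^^^^^^^^^^^^^^^^^^
ValueError: Residuals are not finite in the initial point.
```

```bash
sed -i 's/^K=np.array(L\["knots"\]); O=np.array(L\["obs"\]);/K=np.array(L["knots"]); O=np.array(L["obs"],float); t=O[-1,0]; O=O[np.isfinite(O[:,1])]; b=b if np.isfinite(b) else None;/; s/^    bn=.6\*B\[-1\]+.4\*b;/    bn=B[-1] if b is None else .6*B[-1]+.4*b;/; s/ b={b:.3f} open/ b={b} open/' step.py
sed -i 's/t,b=L\["obs"\].pop()/t,b=L["obs"][-1]/' step.py; tail -c 160 log.json; grep -n 'L\["obs"\].append(\[t,b\]); json' step.py
sed -i 's/L\["obs"\].append(\[t,b\]); json.dump(L,open("log.json","w"))$/\nif "dry" not in sys.argv: L["obs"].append([t,b]); json.dump(L,open("log.json","w"))/' step.py; sed -n 8,26p step.py
```

```text
20402924975466957], [12.825, -0.18953567786388012], [13.55, -0.014297068817596414], [13.65, 0.005000217343198883], [14.375, 0.0670850384293855], [14.475, NaN]]}15:b=np.nansum(o*[.85,.15])/np.sum(np.isfinite(o)*[.85,.15]); L["obs"].append([t,b]); json.dump(L,open("log.json","w"))
if "dry" in sys.argv: t,b=L["obs"][-1]; a1=a2=L["knots"][-1][1]; o=np.array([b,b]); s=dict(opening=0); r=0
else: t,a1,a2,o,s,r=measure(q,BI,only='roller')
a0=L["knots"][-1][1]
if rows:
    L["knots"].append([t-.625,a0]); c=np.cumsum(rows)
    scale=(a2-a0-c[-1]) # measured end correction
    for i in range(5): L["knots"].append([t-.625+.125*(i+1),a0+c[i]+scale*(i+1)/5])
b=np.nansum(o*[.85,.15])/np.sum(np.isfinite(o)*[.85,.15]); 
if "dry" not in sys.argv: L["obs"].append([t,b]); json.dump(L,open("log.json","w"))
if "one" not in sys.argv and "dry" not in sys.argv:
    t,a1,a2,o,s,r=measure(q,BI,only="roller"); b=o[0]; L["obs"].append([t,b]); L["knots"].append([t,a2]); json.dump(L,open("log.json","w"))
opt=dict(x.split("=") for x in sys.argv if "=" in x); ws=float(opt.get("ws",t-3)); vp=float(opt.get("v",0)); vs=float(opt.get("vs",.3)); dp=float(opt.get("d",.085))
K=np.array(L["knots"]); O=np.array(L["obs"],float); t=O[-1,0]; O=O[np.isfinite(O[:,1])]; b=b if np.isfinite(b) else None; dt=.0125; LAG=.03
def sim(d,T,A,b=-.22,v=0.,stops=True):
    B=[];V=[];ad=np.gradient(A,dt)
    for a,w in zip(A,ad):
        acc=(.9*(a-b)+.03*(w-v)+1.04*np.sin(b)+d-.02*v-.002*np.tanh(v/.003))/.069
        v+=acc*dt; b+=v*dt
        if b<-.22: b,v=-.22,max(v,0)
```

```bash
python3 step.py 0.006 dry plan ws=11.8 v=-.28 vs=.1
```

```text
t=14.47 a_t=-0.094 a=-0.094 r=0.0000 rol/disc=[nan nan] b=None open=0.0000 F=0 | fit d=0.0870 v0=-0.33 b=0.068 v=0.022 cost=0.6 resid=[ 0.003  0.003 -0.006 -0.007  0.001]
rows [-0.048, -0.002, 0.016, 0.016, 0.012] y [-0.0068, -0.0003, 0.0023, 0.0023, 0.0017]
b [0.073 0.058 0.036 0.021 0.017 0.022] v [-0.09 -0.08  0.    0.01]step.py:15: RuntimeWarning: invalid value encountered in scalar divide
  b=np.nansum(o*[.85,.15])/np.sum(np.isfinite(o)*[.85,.15]);
```

View pics/last.png

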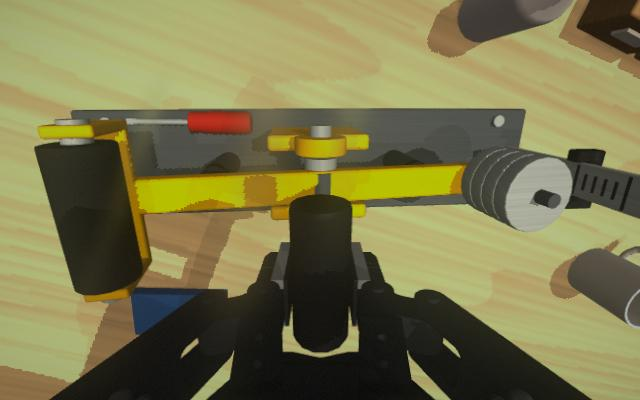

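Wrist view is clear: roller body at (90,215), disc top (540,190), clip ends at (585,158) and (578,205). I'll check a direct silhouette fit on this frame, since the network missed it.

```bash
cat >>h.py <<'E'
def silh(im,p,q,lo=-.24,hi=.24):
    g=cv2.GaussianBlur(cv2.cvtColor(im,cv2.COLOR_BGR2GRAY),(3,3),0); dark=(g<48).astype(float)
    mx=im.max(2); dark=(cv2.GaussianBlur(mx,(3,3),0)<58).astype(float)
    def sc(b):
        u=proj(p,world(q,np.array([onb(b,y,z,x) for x,y,z in ROL]))).astype(np.float32)
        m=np.zeros((400,640),np.uint8); cv2.fillConvexPoly(m,np.round(cv2.convexHull(u)*16).astype(np.int32),1,shift=4)
        o=cv2.dilate(m,np.ones((15,15),np.uint8))-m
        return dark[m>0].mean()-dark[o>0].mean()
    bs=np.arange(lo,hi,.004); s=np.array([sc(b) for b in bs]); i=s.argmax(); k=slice(max(i-5,0),i+6)
    c=np.polyfit(bs[k],s[k],2); return -c[1]/2/c[0],s[i]
E
python3 - <<'E'
from h import *
q=np.load("q.npy"); im=cv2.imread("pics/last.png"); p=np.load("last.npy",allow_pickle=True).item()
print(silh(im,p,q))
for b in(0,.04,.08): print(b,hullc(p,q,b,ROL),hullc(p,q,b,DIS),proj(p,world(q,onb(b,-.17,.078))),"rol ends top",np.round(proj(p,world(q,np.array([onb(b,.17,.055,x) for x in(.05,-.05)]))),1).tolist())
for y in(-.26,-.265):
  for h in(-.01,0,.01): print(y,h,np.round(proj(p,world(q,[[.03,y,.13+h],[-.03,y,.13+h]])),1).tolist())
g=im.max(2); print(g[215,20:160:4]); print(g[200,455:600:6])
E
```

```text
(np.float64(0.09359984139223818), np.float64(0.9143945310022656))
0 [ 98.10229788 208.31670732] [527.9390733  196.53000494] [[548.35556379 206.68910154]] rol ends top [[85.5, 142.8], [114.6, 268.9]]
0.04 [ 95.85939301 211.30111783] [523.79644588 193.9335941 ] [[544.99927222 203.70895866]] rol ends top [[82.9, 144.1], [113.0, 273.3]]
0.08 [ 93.97057125 214.39715   ] [519.51795952 191.46357618] [[541.40433802 200.8547426 ]] rol ends top [[80.6, 145.4], [111.8, 277.8]]
-0.26 -0.01 [[575.7, 150.5], [561.6, 206.3]]
-0.26 0 [[584.5, 152.2], [569.6, 209.5]]
-0.26 0.01 [[593.9, 153.9], [578.0, 212.9]]
-0.265 -0.01 [[580.1, 150.5], [565.9, 206.2]]
-0.265 0 [[589.1, 152.1], [573.9, 209.4]]
-0.265 0.01 [[598.6, 153.8], [582.4, 212.7]]
[177 180 181 179 177 177 176 178 144  47  46  45  39  39  36  37  34  34
  33  33  35  36  42  44  46  47  44  38 107 157 114 136 151 152 154]
[ 91  90  60  65  64  65  80  64  70 172 173 174 175 115  43  44  82  84
 166  80  36  40  59  67  65]
```

```bash
python3 - <<'E'
from cell import *
from h import *
q=np.load("q.npy"); p=camera_params("wrist"); s=get_state(); R=np.array(s["tcp_rot"]); tc=np.array(s["tcp_pos"]); print(s["time_s"])
M=p["R"]@R; m=p["t"]+p["R"]@tc   # cam = M*tool + m
def camp(Rt,pt):
    d=dict(p); d["R"]=M@np.linalg.inv(Rt); d["t"]=m-d["R"]@np.array(pt); return d
Rw=np.array([[0.942,0.326,0.075],[0.335,-0.917,-0.219],[-0.003,0.231,-0.973]])
p2=camp(Rw,[.5694,.0756,.2565]); p1=camp(np.array([[0.941,0.329,0.078],[0.338,-0.915,-0.218],[0,0.232,-0.973]]),[.5598,.104,.3742])
w2=cv2.imread("pics/w2.png");w1=cv2.imread("pics/w1.png"); L=cv2.imread("pics/last.png"); pl=np.load("last.npy",allow_pickle=True).item()
print("rest",silh(w2,p2,q,-.3,.1),silh(w1,p1,q,-.3,.1))
for n,pp in(("w2",p2),("w1",p1),("last",pl)): print(n,np.round(proj(pp,world(q,[[.065,.28,.016],[.065,-.28,.016]])),1).tolist())
# refine q: corners observed w2 (31,111),(494,107); w1 (110,107),(459,107); last (72,110),(525,110)
obs=[(p2,[[31,111],[494,107]]),(p1,[[110,107],[459,107]]),(pl,[[72,110],[525,110]])]
C=[[.065,.28,.016],[.065,-.28,.016]]
f=lambda x:np.r_[np.concatenate([(proj(pp,world(x,C))-o).ravel() for pp,o in obs])]
r=least_squares(f,q[:3]); print(r.x,q[:3],np.round(r.fun,1))
for qq in(r.x,):
    print("refined",silh(w2,p2,qq,-.3,.1),silh(w1,p1,qq,-.3,.1),silh(L,pl,qq),proj(pl,world(qq,onb(.07,-.17,.078))))
    for h in(-.01,0,.01): print(h,np.round(proj(pl,world(qq,[[.03,-.26,.13+h],[-.03,-.26,.13+h]])),1).tolist())
np.save("q2.npy",r.x)
E
```

```text
14.575
rest (np.float64(-0.20656394010557638), np.float64(0.8103553960966869)) (np.float64(-0.21287091969868466), np.float64(0.879274024048987))
w2 [[28.1, 112.9], [496.1, 108.3]]
w1 [[107.8, 108.8], [460.0, 107.6]]
last [[69.5, 112.2], [526.7, 110.8]]
[0.58223746 0.04461022 0.34059676] [0.58067726 0.0453876  0.3426017 ] [-1.8  0.1  3.   0.8 -1.3  0.5  1.8  0.2 -1.6  0.6  2.8  0.3]
refined (np.float64(-0.18958268888586072), np.float64(0.816910791098496)) (np.float64(-0.1765613495521061), np.float64(0.8494109198514429)) (np.float64(0.11881250668682855), np.float64(0.8945306548422809)) [[543.97753481 200.51167342]]
-0.01 [[577.0, 149.8], [562.8, 205.7]]
0 [[585.9, 151.5], [570.8, 208.9]]
0.01 [[595.3, 153.2], [579.2, 212.2]]
```

```bash
python3 - <<'E'
s=open('h.py').read()
i=s.index("    for n,pts,bi in"); j=s.index("    R=np.array(s[\"tcp_rot\"]); v=R.T")
s=s[:i]+'    bb,sc=silh(im,p,q); out=[bb-.010 if sc>.6 else np.nan,np.nan]\n'+s[j:]
open('h.py','w').write(s)
s=open('step.py').read()
k=s.index('    t,a1,a2,o,s,r=measure(q,BI,only="roller"); b=o[0]')
s=s[:k]+"    for _ in range(2):\n    "+s[k:]
s=s.replace("int(.11/dt)","int(.07/dt)")
open('step.py','w').write(s)
import json
L=json.load(open('log.json'));L["obs"][-1][1]=.084;json.dump(L,open('log.json','w'))
E
python3 step.py 0.006 plan ws=11.8 v=-.28 vs=.1; tail -c 170 log.json
```

```text
t=14.68 a_t=-0.092 a=-0.095 r=0.1605 rol/disc=[0.101   nan] b=0.10142947487114691 open=0.0269 F=[-2.2 -2.5  5.6] | fit d=0.0870 v0=-0.29 b=0.096 v=0.068 cost=12.0 resid=[-0.015 -0.001  0.002  0.004  0.006]
rows [-0.06, -0.018, 0.02, 0.028, 0.02] y [-0.0085, -0.0026, 0.0028, 0.004, 0.0028]
b [0.109 0.092 0.056 0.03  0.013 0.01 ] v [-0.13 -0.13 -0.02  0.  ]
13.65, 0.005000217343198883], [14.375, 0.0670850384293855], [14.475, 0.084], [14.575, 0.09150306665807627], [14.625, 0.09584555683048378], [14.675, 0.10142947487114691]]}
```

drive_tool(offset=[[0,-0.0085,0.0002],[0,-0.003,0],[0,0.0028,0],[0,0.004,0],[0,0.0028,0]], turn=[[-0.06,0,0],[-0.021,0,0],[0.02,0,0],[0.028,0,0],[0.02,0,0]], claw=[1,1,1,1,1])

```text
time_s: 15.35
tcp_pos: [0.5757, 0.0598, 0.261]
tcp_rot: [[0.942, 0.334, 0.035], [0.336, -0.937, -0.097], [0.001, 0.103, -0.995]]
ft_force: [-2.0, -1.2, 6.4]
opening: 0.0267
finger_force: 62.9
```

```bash
python3 step.py 0.006 plan -.06 -.021 .02 .028 .02 ws=14.4 v=.08 vs=.05; tail -c 100 log.json
```

```text
t=15.45 a_t=-0.104 a=-0.106 r=0.1605 rol/disc=[0.078   nan] b=0.07786816753126626 open=0.0261 F=[-2.6 -1.8  5.1] | fit d=0.0871 v0=0.08 b=0.077 v=-0.095 cost=0.1 resid=[-0.001 -0.    -0.001  0.     0.001]
rows [-0.01, 0.004, 0.006, 0.006, 0.002] y [-0.0014, 0.0006, 0.0009, 0.0009, 0.0003]
b [0.061 0.04  0.023 0.013 0.005 0.001] v [-0.08 -0.05 -0.01 -0.  ]
87114691], [15.35, 0.08666406726865884], [15.4, 0.08236624131061362], [15.45, 0.07786816753126626]]}
```

Now the model fits within 1 mrad. Continue.

drive_tool(offset=[[0,-0.0014,0],[0,0.0006,0],[0,0.0009,0],[0,0.0009,0],[0,0.0003,0]], turn=[[-0.01,0,0],[0.004,0,0],[0.006,0,0],[0.006,0,0],[0.002,0,0]], claw=[1,1,1,1,1])

```text
time_s: 16.12
tcp_pos: [0.576, 0.0588, 0.2611]
tcp_rot: [[0.942, 0.334, 0.033], [0.336, -0.938, -0.09], [0.001, 0.096, -0.995]]
ft_force: [-2.3, -1.9, 6.1]
opening: 0.0262
finger_force: 62.9
```

```bash
python3 step.py 0.006 plan -.01 .004 .006 .006 .002 ws=14.4 v=.08 vs=.05 d=.087; tail -c 100 log.json
```

```text
t=16.23 a_t=-0.096 a=-0.100 r=0.1605 rol/disc=[0.036   nan] b=0.03629486281734907 open=0.0262 F=[-2.6 -2.2  6.4] | fit d=0.0890 v0=0.07 b=0.035 v=-0.020 cost=0.1 resid=[-0.001 -0.001 -0.001 -0.     0.001]
rows [-0.014, -0.0, 0.004, 0.004, 0.004] y [-0.002, -0.0, 0.0006, 0.0006, 0.0006]
b [0.033 0.025 0.017 0.012 0.009 0.01 ] v [-0.04 -0.03 -0.    0.  ]
26626], [16.125, 0.0375592690688804], [16.175, 0.03663910433342524], [16.225, 0.03629486281734907]]}
```

drive_tool(offset=[[0,-0.002,0],[0,0,0],[0,0.0006,0],[0,0.0006,0],[0,0.0006,0]], turn=[[-0.014,0,0],[0,0,0],[0.004,0,0],[0.004,0,0],[0.004,0,0]], claw=[1,1,1,1,1])

```text
time_s: 16.9
tcp_pos: [0.5759, 0.059, 0.261]
tcp_rot: [[0.942, 0.334, 0.033], [0.336, -0.937, -0.092], [0.001, 0.098, -0.995]]
ft_force: [-1.9, -2.3, 6.2]
opening: 0.0265
finger_force: 62.9
```

```bash
python3 step.py 0.0 plan -.014 0 .004 .004 .004 ws=15.3 v=-.08 vs=.03 d=.088; tail -c 100 log.json
python3 - <<'E'
from h import *
q=np.load("q.npy");p=np.load("last.npy",allow_pickle=True).item();im=cv2.imread("pics/last.png")
P=[];
for y in(-.26,-.267):
  for h in(-.008,0,.008):
    X=np.array([[x,y+dy,.13+h+dz] for x in(.03,-.03) for dy in(-.007,.007) for dz in(-.007,.007)]); P.append((y,h,proj(p,world(q,X))))
for y,h,u in P: print(y,h,"+end u",u[:4,0].min().round(1),u[:4,0].max().round(1),"v",u[:4,1].min().round(1),"| -end u",u[4:,0].min().round(1),u[4:,0].max().round(1),"v",u[4:,1].max().round(1))
c=im[135:225,535:640]; cv2.imwrite("pics/e.png",cv2.resize(c,None,fx=6,fy=6,interpolation=0))
E
```

```text
t=17.00 a_t=-0.098 a=-0.101 r=0.1604 rol/disc=[0.021   nan] b=0.021229916671879616 open=0.0262 F=[-2.4 -1.5  6.1] | fit d=0.0887 v0=-0.09 b=0.021 v=-0.020 cost=0.2 resid=[-0.003 -0.002 -0.    -0.     0.   ]
rows [-0.006, 0.0, 0.002, 0.002, 0.002] y [-0.0009, 0.0, 0.0003, 0.0003, 0.0003]
b [ 0.018  0.012  0.005 -0.    -0.008 -0.024] v [-0.03 -0.02 -0.02 -0.03]
81734907], [16.9, 0.02318297356948805], [16.95, 0.02198983038754932], [17.0, 0.021229916671879616]]}-0.26 -0.008 +end u 564.1 588.7 v 149.5 | -end u 550.9 573.6 v 208.9
-0.26 0 +end u 570.8 596.2 v 150.7 | -end u 556.9 580.4 v 211.6
-0.26 0.008 +end u 577.8 604.2 v 152.0 | -end u 563.2 587.4 v 214.4
-0.267 -0.008 +end u 570.3 595.0 v 149.4 | -end u 556.7 579.6 v 208.7
-0.267 0 +end u 577.1 602.6 v 150.7 | -end u 562.8 586.5 v 211.3
-0.267 0.008 +end u 584.2 610.7 v 152.0 | -end u 569.2 593.7 v 214.1
```

View pics/e.png

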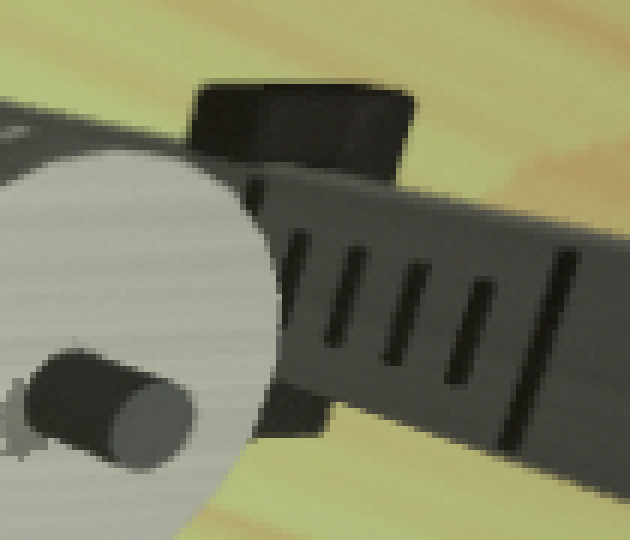

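Crop: clip ends visible at (567–604,149–166) and around (585,205), behind the post face; together with the top view this gives an index of about −5 mm ±6, so I hold at tilt ≈ +0.018.

```bash
sed -i 's/"rows",np.round(ur\[:5\],3).tolist(),"y",np.round(.1418\*ur\[:5\],4).tolist()/"rows",np.round(ur[:10],3).tolist(),"y",np.round(.1418*ur[:10],4).tolist()/; s/u\*500)\/500/u*1000)\/1000/' step.py
python3 - <<'E'
s=open('step.py').read()
s=s.replace("""if rows:
    L["knots"].append([t-.625,a0])""","""if rows:
    n=len(rows); t0=t-.125*n; L["knots"].append([t0,a0])""").replace("for i in range(5): L[\"knots\"].append([t-.625+.125*(i+1),a0+c[i]+scale*(i+1)/5])","for i in range(n): L[\"knots\"].append([t0+.125*(i+1),a0+c[i]+scale*(i+1)/n])")
open('step.py','w').write(s)
E
python3 step.py 0.018 dry plan ws=15.3 v=-.08 vs=.03 d=.088
```

```text
t=17.00 a_t=-0.101 a=-0.101 r=0.0000 rol/disc=[0.021 0.021] b=0.021229916671879616 open=0.0000 F=0 | fit d=0.0887 v0=-0.09 b=0.021 v=-0.020 cost=0.2 resid=[-0.003 -0.002 -0.    -0.     0.   ]
rows [0.002, -0.0, -0.0, -0.0, -0.0, -0.0, -0.0, -0.0, -0.0, -0.0] y [0.0003, -0.0, -0.0, -0.0, -0.0, -0.0, -0.0, -0.0, -0.0, -0.0]
b [0.018 0.018 0.018 0.019 0.02  0.024] v [0.   0.   0.   0.01]
```

drive_tool(offset=[[0,0.0003,0],[0,0,0],[0,0,0],[0,0,0],[0,0,0]], turn=[[0.002,0,0],[0,0,0],[0,0,0],[0,0,0],[0,0,0]], claw=[1,1,1,1,1])

```text
time_s: 17.68
tcp_pos: [0.576, 0.0588, 0.261]
tcp_rot: [[0.942, 0.334, 0.033], [0.336, -0.938, -0.09], [0.001, 0.096, -0.995]]
ft_force: [-2.2, -1.6, 7.5]
opening: 0.0263
finger_force: 62.9
```

```bash
python3 step.py 0.018 plan .002 0 0 0 0 ws=15.3 v=-.08 vs=.03 d=.088; tail -c 100 log.json
```

```text
t=17.77 a_t=-0.096 a=-0.099 r=0.1605 rol/disc=[0.021   nan] b=0.020734168866796764 open=0.0263 F=[-1.5 -1.5  5.7] | fit d=0.0890 v0=-0.09 b=0.021 v=0.004 cost=0.2 resid=[-0.001 -0.001  0.     0.    -0.   ]
rows [-0.004, -0.002, -0.0, 0.0, 0.001, 0.001, 0.0, 0.0, 0.0, 0.0] y [-0.0006, -0.0003, -0.0, 0.0, 0.0001, 0.0001, 0.0, 0.0, 0.0, 0.0]
b [0.021 0.021 0.019 0.018 0.016 0.014] v [-0.   -0.01 -0.   -0.  ]
16], [17.675, 0.020633855448127028], [17.725, 0.02063655278439276], [17.775, 0.020734168866796764]]}
```

Beautifully steady. Two calls per look now.

drive_tool(offset=[[0,-0.0004,0],[0,-0.0001,0],[0,0,0],[0,0,0],[0,0.0001,0]], turn=[[-0.003,0,0],[-0.001,0,0],[0,0,0],[0,0,0],[0.001,0,0]], claw=[1,1,1,1,1])

```text
time_s: 18.45
tcp_pos: [0.5759, 0.0591, 0.261]
tcp_rot: [[0.942, 0.334, 0.034], [0.336, -0.937, -0.093], [0.001, 0.099, -0.995]]
ft_force: [-1.2, -0.9, 6.2]
opening: 0.0263
finger_force: 62.9
```

drive_tool(offset=[[0,0.0001,0],[0,0,0],[0,0,0],[0,0,0],[0,0,0]], turn=[[0.001,0,0],[0,0,0],[0,0,0],[0,0,0],[0,0,0]], claw=[1,1,1,1,1])

```text
time_s: 19.08
tcp_pos: [0.5759, 0.059, 0.261]
tcp_rot: [[0.942, 0.334, 0.034], [0.336, -0.937, -0.092], [0.001, 0.098, -0.995]]
ft_force: [-2.1, -0.8, 6.0]
opening: 0.0263
finger_force: 62.9
```

```bash
python3 step.py 0.018 plan -.003 -.001 0 0 .001 .001 0 0 0 0 ws=16.8 v=-.02 vs=.02 d=.089; tail -c 100 log.json
```

```text
t=19.18 a_t=-0.098 a=-0.101 r=0.1605 rol/disc=[0.022   nan] b=0.021607685161033854 open=0.0264 F=[-2.  -0.9  5.4] | fit d=0.0889 v0=-0.02 b=0.022 v=0.001 cost=0.0 resid=[-0. -0.  0. -0. -0.]
rows [-0.003, -0.001, 0.0, 0.001, 0.001, 0.0, 0.0, 0.0, 0.0, 0.0] y [-0.0004, -0.0001, 0.0, 0.0001, 0.0001, 0.0, 0.0, 0.0, 0.0, 0.0]
b [0.022 0.021 0.019 0.018 0.017 0.015] v [-0.01 -0.01 -0.   -0.  ]
4], [19.075, 0.021611117545942096], [19.125, 0.021552959305679124], [19.175, 0.021607685161033854]]}
```

drive_tool(offset=[[0,-0.0004,0],[0,-0.0001,0],[0,0,0],[0,0.0001,0],[0,0.0001,0]], turn=[[-0.003,0,0],[-0.001,0,0],[0,0,0],[0.001,0,0],[0.001,0,0]], claw=[1,1,1,1,1])

```text
time_s: 19.85
tcp_pos: [0.5759, 0.0593, 0.261]
tcp_rot: [[0.942, 0.334, 0.034], [0.336, -0.937, -0.094], [0.001, 0.1, -0.995]]
ft_force: [-1.8, -0.8, 6.8]
opening: 0.0262
finger_force: 62.9
```

drive_tool(offset=[[0,0,0],[0,0,0],[0,0,0],[0,0,0],[0,0,0]], turn=[[0,0,0],[0,0,0],[0,0,0],[0,0,0],[0,0,0]], claw=[1,1,1,1,1])

```text
time_s: 20.48
tcp_pos: [0.5758, 0.0593, 0.261]
tcp_rot: [[0.942, 0.334, 0.034], [0.336, -0.937, -0.094], [0.001, 0.1, -0.995]]
ft_force: [-2.3, -1.6, 5.8]
opening: 0.0265
finger_force: 62.9
```

```bash
python3 step.py 0.018 plan -.003 -.001 0 .001 .001 0 0 0 0 0 ws=16.8 v=-.02 vs=.02 d=.089; tail -c 100 log.json
```

```text
t=20.57 a_t=-0.100 a=-0.103 r=0.1605 rol/disc=[0.021   nan] b=0.021073291298205246 open=0.0265 F=[-1.7 -2.   5.9] | fit d=0.0893 v0=-0.02 b=0.021 v=-0.001 cost=0.0 resid=[-0.001 -0.002 -0.     0.     0.   ]
rows [-0.001, -0.0, 0.0, 0.0, 0.0, 0.0, 0.0, 0.0, 0.0, 0.0] y [-0.0001, -0.0, 0.0, 0.0, 0.0, 0.0, 0.0, 0.0, 0.0, 0.0]
b [0.021 0.02  0.019 0.018 0.016 0.012] v [-0.   -0.   -0.01 -0.01]
33854], [20.475, 0.02096621389417], [20.525, 0.021072694287816232], [20.575, 0.021073291298205246]]}
```

drive_tool(offset=[[0,-0.0001,0],[0,0,0],[0,0,0],[0,0,0],[0,0,0]], turn=[[-0.001,0,0],[0,0,0],[0,0,0],[0,0,0],[0,0,0]], claw=[1,1,1,1,1])

```text
time_s: 21.25
tcp_pos: [0.5758, 0.0594, 0.261]
tcp_rot: [[0.942, 0.334, 0.035], [0.336, -0.937, -0.095], [0.001, 0.101, -0.995]]
ft_force: [-1.9, -0.8, 5.4]
opening: 0.0262
finger_force: 62.9
```

drive_tool(offset=[[0,0,0],[0,0,0],[0,0,0],[0,0,0],[0,0,0]], turn=[[0,0,0],[0,0,0],[0,0,0],[0,0,0],[0,0,0]], claw=[1,1,1,1,1])

```text
time_s: 21.88
tcp_pos: [0.5758, 0.0594, 0.261]
tcp_rot: [[0.942, 0.334, 0.035], [0.336, -0.937, -0.095], [0.001, 0.101, -0.995]]
ft_force: [-1.6, -0.9, 6.8]
opening: 0.0264
finger_force: 62.9
```

```bash
python3 step.py 0.006 plan -.001 0 0 0 0 0 0 0 0 0 ws=18 v=0 vs=.02 d=.089; tail -c 100 log.json
```

```text
t=21.98 a_t=-0.101 a=-0.105 r=0.1605 rol/disc=[0.021   nan] b=0.021153247634589353 open=0.0262 F=[-2.5 -1.8  5.3] | fit d=0.0905 v0=-0.00 b=0.021 v=-0.001 cost=0.0 resid=[-0.001 -0.001  0.     0.     0.   ]
rows [-0.007, 0.0, 0.003, 0.003, 0.002, 0.001, 0.0, -0.0, 0.0, 0.0] y [-0.001, 0.0, 0.0004, 0.0004, 0.0003, 0.0001, 0.0, -0.0, 0.0, 0.0]
b [0.02  0.016 0.011 0.008 0.006 0.005] v [-0.02 -0.02 -0.   -0.  ]
6], [21.875, 0.021204568476825073], [21.925, 0.021203393928197277], [21.975, 0.021153247634589353]]}
```

drive_tool(offset=[[0,-0.001,0],[0,0,0],[0,0.0004,0],[0,0.0004,0],[0,0.0003,0]], turn=[[-0.007,0,0],[0,0,0],[0.003,0,0],[0.003,0,0],[0.002,0,0]], claw=[1,1,1,1,1])

```text
time_s: 22.65
tcp_pos: [0.5759, 0.0593, 0.261]
tcp_rot: [[0.942, 0.334, 0.034], [0.336, -0.937, -0.094], [0.001, 0.1, -0.995]]
ft_force: [-2.1, -1.1, 6.8]
opening: 0.0263
finger_force: 62.8
```

drive_tool(offset=[[0,0.0001,0],[0,0,0],[0,0,0],[0,0,0],[0,0,0]], turn=[[0.001,0,0],[0,0,0],[0,0,0],[0,0,0],[0,0,0]], claw=[1,1,1,1,1])

```text
time_s: 23.28
tcp_pos: [0.5759, 0.0592, 0.261]
tcp_rot: [[0.942, 0.334, 0.034], [0.336, -0.937, -0.093], [0.001, 0.099, -0.995]]
ft_force: [-2.2, -0.9, 5.6]
opening: 0.026
finger_force: 62.8
```

```bash
python3 step.py 0.006 plan -.007 0 .003 .003 .002 .001 0 0 0 0 ws=20 v=0 vs=.02 d=.09; tail -c 100 log.json
```

```text
t=23.38 a_t=-0.099 a=-0.103 r=0.1605 rol/disc=[-0.001    nan] b=-0.0005494246898704088 open=0.0264 F=[-0.8 -2.3  6.1] | fit d=0.0902 v0=0.00 b=-0.000 v=-0.011 cost=0.0 resid=[ 0.001  0.001  0.     0.    -0.   ]
rows [0.007, 0.002, -0.001, -0.002, -0.002, -0.001, -0.001, -0.0, -0.0, -0.0] y [0.001, 0.0003, -0.0001, -0.0003, -0.0003, -0.0001, -0.0001, -0.0, -0.0, -0.0]
b [-0.002 -0.     0.003  0.005  0.005  0.006] v [0.01 0.01 0.   0.  ]
23.275, 0.0007681270088902604], [23.325, 0.00017016992939995236], [23.375, -0.0005494246898704088]]}
```

drive_tool(offset=[[0,0.001,0],[0,0.0003,0],[0,-0.0001,0],[0,-0.0003,0],[0,-0.0003,0]], turn=[[0.007,0,0],[0.002,0,0],[-0.001,0,0],[-0.002,0,0],[-0.002,0,0]], claw=[1,1,1,1,1])

```text
time_s: 24.05
tcp_pos: [0.5761, 0.0587, 0.2611]
tcp_rot: [[0.942, 0.334, 0.033], [0.336, -0.938, -0.089], [0.001, 0.095, -0.995]]
ft_force: [-2.4, -1.2, 5.6]
opening: 0.0261
finger_force: 62.9
```

drive_tool(offset=[[0,-0.0001,0],[0,-0.0001,0],[0,0,0],[0,0,0],[0,0,0]], turn=[[-0.001,0,0],[-0.001,0,0],[0,0,0],[0,0,0],[0,0,0]], claw=[1,1,1,1,1])

```text
time_s: 24.68
tcp_pos: [0.576, 0.0589, 0.2611]
tcp_rot: [[0.942, 0.334, 0.033], [0.336, -0.938, -0.091], [0.001, 0.097, -0.995]]
ft_force: [-3.2, -1.6, 7.2]
opening: 0.0263
finger_force: 62.9
```

```bash
python3 step.py 0.006 plan .007 .002 -.001 -.002 -.002 -.001 -.001 0 0 0 ws=20 v=0 vs=.02 d=.09; tail -c 100 log.json
```

```text
t=24.77 a_t=-0.097 a=-0.100 r=0.1604 rol/disc=[-0.005    nan] b=-0.004886751155909144 open=0.0264 F=[-2.4 -1.3  5.7] | fit d=0.0899 v0=0.00 b=-0.004 v=-0.002 cost=0.1 resid=[ 0.003  0.003  0.001 -0.    -0.   ]
rows [0.007, 0.001, -0.002, -0.002, -0.002, -0.001, -0.0, -0.0, -0.0, -0.0] y [0.001, 0.0001, -0.0003, -0.0003, -0.0003, -0.0001, -0.0, -0.0, -0.0, -0.0]
b [-0.005 -0.002  0.002  0.005  0.007  0.008] v [0.02 0.01 0.   0.  ]
[24.675, -0.0037500468757384747], [24.725, -0.004711083850377266], [24.775, -0.004886751155909144]]}
```

drive_tool(offset=[[0,0.001,0],[0,0.0001,0],[0,-0.0003,0],[0,-0.0003,0],[0,-0.0001,0]], turn=[[0.007,0,0],[0.001,0,0],[-0.002,0,0],[-0.002,0,0],[-0.001,0,0]], claw=[1,1,1,1,1])

```text
time_s: 25.45
tcp_pos: [0.5761, 0.0585, 0.2611]
tcp_rot: [[0.942, 0.334, 0.032], [0.336, -0.938, -0.088], [0.001, 0.094, -0.996]]
ft_force: [-2.5, -2.0, 5.6]
opening: 0.0264
finger_force: 62.9
```

drive_tool(offset=[[0,-0.0001,0],[0,0,0],[0,0,0],[0,0,0],[0,0,0]], turn=[[-0.001,0,0],[0,0,0],[0,0,0],[0,0,0],[0,0,0]], claw=[1,1,1,1,1])

```text
time_s: 26.08
tcp_pos: [0.5761, 0.0586, 0.2611]
tcp_rot: [[0.942, 0.334, 0.032], [0.336, -0.938, -0.089], [0.001, 0.095, -0.995]]
ft_force: [-2.8, -0.8, 5.6]
opening: 0.0262
finger_force: 62.9
```

```bash
python3 step.py 0.006 plan .007 .001 -.002 -.002 -.001 -.001 0 0 0 0 ws=20 v=0 vs=.02 d=.09; tail -c 100 log.json
```

```text
t=26.18 a_t=-0.095 a=-0.098 r=0.1605 rol/disc=[ 0. nan] b=0.00029896514129877996 open=0.0261 F=[-2.2 -1.6  6.1] | fit d=0.0896 v0=0.00 b=0.001 v=0.002 cost=0.3 resid=[ 0.002  0.002 -0.    -0.    -0.   ]
rows [0.002, 0.0, -0.001, -0.001, -0.001, -0.0, -0.0, -0.0, -0.0, 0.0] y [0.0003, 0.0, -0.0001, -0.0001, -0.0001, -0.0, -0.0, -0.0, -0.0, 0.0]
b [0.001 0.002 0.004 0.004 0.005 0.005] v [0.01 0.   0.   0.  ]
26.075, 0.0002975052916371866], [26.125, 0.00029632438196780346], [26.175, 0.00029896514129877996]]}
```

drive_tool(offset=[[0,0.0002,0],[0,0,0],[0,-0.0001,0],[0,-0.0001,0],[0,0,0]], turn=[[0.002,0,0],[0,0,0],[-0.001,0,0],[-0.001,0,0],[0,0,0]], claw=[1,1,1,1,1])

```text
time_s: 26.85
tcp_pos: [0.5761, 0.0586, 0.2611]
tcp_rot: [[0.942, 0.334, 0.033], [0.336, -0.938, -0.089], [0.001, 0.095, -0.995]]
ft_force: [-2.6, -1.0, 6.8]
opening: 0.0262
finger_force: 62.9
```

drive_tool(offset=[[0,0,0],[0,0,0],[0,0,0],[0,0,0],[0,0,0]], turn=[[0,0,0],[0,0,0],[0,0,0],[0,0,0],[0,0,0]], claw=[1,1,1,1,1])

```text
time_s: 27.48
tcp_pos: [0.5761, 0.0586, 0.2611]
tcp_rot: [[0.942, 0.334, 0.033], [0.336, -0.938, -0.089], [0.001, 0.095, -0.995]]
ft_force: [-2.0, -1.6, 6.1]
opening: 0.0259
finger_force: 62.9
```

```bash
sed -i "s/abs(v_\[k\])-.35/abs(v_[k])-float(opt.get('vm',.35))/" step.py; python3 step.py -0.2 plan .002 0 -.001 -.001 0 0 0 0 0 0 ws=20 v=0 vs=.02 d=.09 vm=.15; tail -c 100 log.json
```

```text
t=27.57 a_t=-0.095 a=-0.098 r=0.1604 rol/disc=[ 0. nan] b=0.0003484697660086772 open=0.0267 F=[-1.8 -0.7  7. ] | fit d=0.0896 v0=0.00 b=0.001 v=0.002 cost=0.5 resid=[ 0.003  0.003 -0.    -0.    -0.   ]
rows [-0.06, 0.008, 0.045, 0.004, 0.001, 0.003, 0.003, 0.007, 0.009, 0.007] y [-0.0085, 0.0011, 0.0064, 0.0006, 0.0001, 0.0004, 0.0004, 0.001, 0.0013, 0.001]
b [-0.003 -0.037 -0.076 -0.115 -0.169 -0.215] v [-0.16 -0.16 -0.12 -0.03]
 [27.475, 0.0004004877917073452], [27.525, 0.0005012060195050041], [27.575, 0.0003484697660086772]]}
```

drive_tool(offset=[[0,-0.0085,0.0002],[0,0.0011,0],[0,0.0064,0.0001],[0,0.0006,0],[0,0.0001,0]], turn=[[-0.06,0,0],[0.008,0,0],[0.045,0,0],[0.004,0,0],[0.001,0,0]], claw=[1,1,1,1,1])

```text
time_s: 28.25
tcp_pos: [0.5761, 0.0585, 0.2611]
tcp_rot: [[0.942, 0.334, 0.033], [0.335, -0.938, -0.09], [0.001, 0.096, -0.995]]
ft_force: [-2.6, 0.4, 5.7]
opening: 0.0261
finger_force: 62.9
```

```bash
python3 step.py -0.21 plan -.06 .008 .045 .004 .001 ws=26 v=0 vs=.02 d=.09 vm=.15; tail -c 100 log.json
```

```text
t=28.35 a_t=-0.096 a=-0.098 r=0.1605 rol/disc=[-0.086    nan] b=-0.08646902142168647 open=0.0263 F=[-0.8  0.   6.5] | fit d=0.0887 v0=-0.00 b=-0.089 v=-0.154 cost=0.0 resid=[-0.    -0.    -0.001  0.     0.   ]
rows [0.01, 0.003, 0.009, 0.007, 0.004, 0.001, -0.001, -0.001, -0.001, -0.001] y [0.0014, 0.0004, 0.0013, 0.001, 0.0006, 0.0001, -0.0001, -0.0001, -0.0001, -0.0001]
b [-0.117 -0.152 -0.179 -0.195 -0.207 -0.213] v [-0.13 -0.09 -0.02 -0.  ]
86772], [28.25, -0.07240436046228896], [28.3, -0.07903377331053048], [28.35, -0.08646902142168647]]}
```

drive_tool(offset=[[0,0.0014,0],[0,0.0004,0],[0,0.0013,0],[0,0.001,0],[0,0.0003,0]], turn=[[0.01,0,0],[0.003,0,0],[0.009,0,0],[0.007,0,0],[0.002,0,0]], claw=[1,1,1,1,1])

```text
time_s: 29.02
tcp_pos: [0.5775, 0.0545, 0.2614]
tcp_rot: [[0.942, 0.335, 0.022], [0.336, -0.94, -0.061], [0.001, 0.065, -0.998]]
ft_force: [-3.0, -0.2, 5.9]
opening: 0.0263
finger_force: 62.9
```

```bash
python3 step.py -0.22 plan .01 .003 .009 .007 .002 ws=26 v=0 vs=.02 d=.09 vm=.15; tail -c 100 log.json
```

```text
t=29.12 a_t=-0.065 a=-0.068 r=0.1605 rol/disc=[-0.201    nan] b=-0.20076219172595558 open=0.0261 F=[-2.4 -0.6  6.3] | fit d=0.0880 v0=0.00 b=-0.200 v=-0.101 cost=0.1 resid=[ 0.002  0.003  0.001 -0.    -0.001]
rows [0.007, -0.002, -0.002, -0.001, -0.001, -0.0, -0.0, 0.0, 0.0, 0.0] y [0.001, -0.0003, -0.0003, -0.0001, -0.0001, -0.0, -0.0, 0.0, 0.0, 0.0]
b [-0.217 -0.22  -0.22  -0.22  -0.22  -0.22 ] v [ 0. -0.  0.  0.]
7], [29.025, -0.18875181402844918], [29.075, -0.19525190268472487], [29.125, -0.20076219172595558]]}
```

drive_tool(offset=[[0,0.0003,0],[0,0,0],[0,-0.0014,0],[0,-0.0028,0],[0,-0.0042,0.0001]], turn=[[0.002,0,0],[0,0,0],[-0.01,0,0],[-0.02,0,0],[-0.03,0,0]], claw=[1,1,1,1,1])

```text
time_s: 29.8
tcp_pos: [0.5748, 0.0622, 0.2607]
tcp_rot: [[0.942, 0.333, 0.042], [0.335, -0.935, -0.116], [0.001, 0.123, -0.992]]
ft_force: [-0.8, -0.7, 6.6]
opening: 0.0263
finger_force: 62.9
```

drive_tool(offset=[[0,-0.0042,0.0001],[0,-0.0042,0.0001],[0,-0.0042,0.0001],[0,-0.0035,0],[0,0,0]], turn=[[-0.03,0,0],[-0.03,0,0],[-0.03,0,0],[-0.025,0,0],[0,0,0]], claw=[1,1,1,1,1])

```text
time_s: 30.42
tcp_pos: [0.5693, 0.0776, 0.2576]
tcp_rot: [[0.942, 0.327, 0.08], [0.336, -0.915, -0.222], [0.0, 0.236, -0.972]]
ft_force: [-3.2, 0.6, 7.0]
opening: 0.0263
finger_force: 63.0
```

```bash
python3 step.py -0.22 .002 0 -.01 -.02 -.03 -.03 -.03 -.03 -.025 0 ws=26 v=0 vs=.02 d=.09; tail -c 100 log.json
```

```text
t=30.52 a_t=-0.238 a=-0.241 r=0.1605 rol/disc=[-0.217    nan] b=-0.21731572169202898 open=0.0263 F=[-3.3  0.9  7.2] | fit d=0.0880 v0=0.00 b=-0.220 v=0.000 cost=0.8 resid=[-0.001 -0.001  0.003  0.002  0.003]
8], [30.425, -0.21667131775099818], [30.475, -0.21778252172911547], [30.525, -0.21731572169202898]]}
```

drive_tool(offset=[[0,0,0],[0,0,0],[0,0,0],[0,0,0],[0,0,0]], turn=[[0,0,0],[0,0,0],[0,0,0],[0,0,0],[0,0,0]], claw=[0.5,0.3,0.1,0,0])

```text
time_s: 31.2
tcp_pos: [0.5692, 0.0776, 0.2572]
tcp_rot: [[0.942, 0.327, 0.08], [0.336, -0.915, -0.224], [-0.0, 0.238, -0.971]]
ft_force: [0.0, 0.2, -0.6]
opening: 0.0856
finger_force: 0.0
```

drive_tool(offset=[[0,0,-0.01],[0,0,-0.025],[0,0,-0.035],[0,0,-0.035],[0,0,-0.015]], turn=[[0,0,0],[0,0,0],[0,0,0],[0,0,0],[0,0,0]], claw=[0,0,0,0,0])

```text
time_s: 31.82
tcp_pos: [0.5596, 0.105, 0.3769]
tcp_rot: [[0.942, 0.326, 0.084], [0.337, -0.915, -0.223], [0.004, 0.239, -0.971]]
ft_force: [1.2, -0.4, 0.2]
opening: 0.0851
finger_force: 0.0
```

drive_tool(offset=[[0,0,0],[0,0,0],[0,0,0],[0,0,0],[0,0,0]], turn=[[0,0,0],[0,0,0],[0,0,0],[0,0,0],[0,0,0]], claw=[0,0,0,0,0])

```text
time_s: 32.45
tcp_pos: [0.5596, 0.1043, 0.3736]
tcp_rot: [[0.942, 0.326, 0.079], [0.336, -0.915, -0.224], [-0.0, 0.238, -0.971]]
ft_force: [0.3, -0.1, -0.7]
opening: 0.0854
finger_force: 0.0
```

```bash
python3 - <<'E'
from cell import *
from h import *
q=np.load("q.npy")
for i in range(3): m=measure(q); print(m[0],m[3],m[4]["ft_force"])
print(look_for("wrist","handle")[:1], proj(np.load("last.npy",allow_pickle=True).item(),world(q,onb(-.24,0,.16))))
print(hand_in())
E
```

```text
32.45 [-0.23024181         nan] [ 0.28062406 -0.07052498 -0.69075681]
32.5 [-0.22884082         nan] [ 0.97840188 -0.83530743  0.06303585]
32.55 [-0.23067843         nan] [-0.22218112  0.8935718   0.28984959]
[{'bbox': [302.2, 151.9, 32.5, 86.1], 'conf': 0.95}] [[320.532872   197.69123767]]
the job is handed in; nothing more can be done
None
```

I did the float check and handed the job in, but the hand-in gave no verdict. After one overshoot to or near the upper stop (estimated about 0.3 rad/s or slower), the rocker floated about 10 s between -0.005 and +0.022 rad; I put the clip level at 0 to +0.02 rad. I then lowered it at about 0.1 rad/s onto its rest, released the handle and drew the arm clear.

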